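# Lens fringe check set-up

## Task

Set up the fringe check of the convex lenses: swing the leg of the screen stand all the way out until it snaps home, and only then stand the white screen upright on its long thin edge, lengthwise along the middle of the stand's bar. Take the dust caps off the lenses and stand them on the cork mat, and balance every glass test flat, one to a lens, level and centred on the lens's crown, without pressing hard on the glass. Leave the dropper bottle, petri dishes and forceps where they are.

Things in the scene. Friction and masses are not known exactly. Their poses are not given: they have to be found in the camera images.
- block: fixed grey inspection block 170 mm (its x) by 326 mm (its y), 26 mm high, with three convex lenses let into its top, curved side up, in a row along its y, 115 mm apart; origin under its centre, z up
- lens_a_crown (a point): highest point of the outer lens at the +y end of the block: pale glass dome 66 mm across, 14 mm high, part of a ball of 46 mm radius; crown 40 mm above the bench. Axes as the block's
- lens_b_crown (a point): highest point of the middle lens of the block: pale glass dome 66 mm across, 14 mm high, part of a ball of 46 mm radius; crown 40 mm above the bench. Axes as the block's
- lens_c_crown (a point): highest point of the outer lens at the -y end of the block: pale glass dome 66 mm across, 14 mm high, part of a ball of 46 mm radius; crown 40 mm above the bench. Axes as the block's
- cap_a: grey dust cap, 74 mm diameter, 21 mm high, hollow below (2.5 mm wall), with a round black knob 22 mm wide on top, knob from 21 to 46 mm above the cap's underside; origin at the centre of its underside, z up. Starts over lens a, resting on the block, its underside 26 mm above the bench; lift it straight up. Absent in some runs
- flat_a: glass test flat: plain clear disc with ground white rim, 56 mm diameter, 14 mm thick, 0.08 kg (varies); origin at its centre, z along its axis, both faces alike. Starts lying on the cork mat, underside 3 mm above the bench. Set down off centre it rolls on the dome and tilts about 1.5 deg per mm. Absent in some runs
- cap_b: grey dust cap, 74 mm diameter, 21 mm high, hollow below (2.5 mm wall), with a round black knob 22 mm wide on top, knob from 21 to 46 mm above the cap's underside; origin at the centre of its underside, z up. Starts over lens b, resting on the block, its underside 26 mm above the bench; lift it straight up. Absent in some runs
- flat_b: glass test flat: plain clear disc with ground white rim, 56 mm diameter, 14 mm thick, 0.08 kg (varies); origin at its centre, z along its axis, both faces alike. Starts lying on the cork mat, underside 3 mm above the bench. Set down off centre it rolls on the dome and tilts about 1.5 deg per mm. Absent in some runs
- cap_c: grey dust cap, 74 mm diameter, 21 mm high, hollow below (2.5 mm wall), with a round black knob 22 mm wide on top, knob from 21 to 46 mm above the cap's underside; origin at the centre of its underside, z up. Starts over lens c, resting on the block, its underside 26 mm above the bench; lift it straight up. Absent in some runs
- flat_c: glass test flat: plain clear disc with ground white rim, 56 mm diameter, 14 mm thick, 0.08 kg (varies); origin at its centre, z along its axis, both faces alike. Starts lying on the cork mat, underside 3 mm above the bench. Set down off centre it rolls on the dome and tilts about 1.5 deg per mm. Absent in some runs
- mat: fixed cork mat 172 mm (its x) by 195 mm (its y), 3 mm thick, on which the flats start and the caps shall stand; origin under its centre, z up
- stand: fixed screen stand: aluminium bar 32 mm wide (its x), 190 mm long (its y), rubber-topped 12 mm above the bench; origin under the bar's centre, z up
- stand_top (a point): centre of the bar's rubber top face, 12 mm above the bench, axes as the stand's
- leg_hinge (a point): on the vertical pivot of the leg, at stand x +28 mm, y +80 mm, 24.5 mm above the bench
- leg_knob (a point): top centre of the upright black knob near the leg's free end: plain round post 14 mm diameter, standing from 24 to 60 mm above the bench, 76 mm from the pivot
- leg (a joint): swing of the steel leg, rad: 0 = folded along the bar's +x side, knob towards the stand's -y; positive swings it anticlockwise seen from above; 1.571 = fully out to the stand's +x, on its stop. An over-centre spring strut drives it to the nearer end and holds it there (1 N at the knob); it changes over at 0.70. Starts folded, at 0
- screen: white screen, a flat panel 18 mm thick (its x), 150 mm long (its y), 115 mm high (its z), grey edges, 0.22 kg; origin at the centre of its lower long thin face, z up the panel. Starts leaning 28 deg from upright against the far top edge of the tip box, its top towards the robot, top edge about 105 mm above the bench
- tip_box: fixed blue box of pipette tips, 89 x 112 x 61 mm, origin under its centre; the screen leans on its far side
- dropper: small white dropper bottle, 26 mm diameter, 60 mm high, loose bystander; origin under its centre
- petri_stack: stack of three petri dishes, 90 mm diameter, 48 mm high, loose bystander; origin under its centre
- forceps: steel forceps lying flat, 135 mm long (its y), 9 mm high, loose bystander; origin under its centre
Mind the look-alikes: they are no part of the job. What is shaped like the cap_a but red is not meant.

How it is judged:
On the way, in this order (a step that is already met when the one before it is completed fails the run):
1. the stand's leg is swung fully out and seated in its end position (value of joint leg above 1.5 rad), for 0.3 s.
2. with the leg out, the screen stands upright on its long thin edge on the stand's bar, let go (value of joint leg above 1.5 rad and angle between screen's own z axis and vertical below 0.06 rad and angle between the y axis of screen and the y axis of stand, either way round below 0.14 rad and x of screen in the frame of stand_top between -0.01 and 0.01 m and y of screen in the frame of stand_top between -0.03 and 0.03 m and z of screen in the frame of stand_top between -0.003 and 0.003 m and linear speed of screen below 0.02 m/s and contact force between screen and the fingers below 0.05 N), for 0.3 s.
At the end, for the whole second after the job is handed in: leg past 1.50 rad; screen upright within 3.4 deg on the bar, within 10 mm across, 30 mm along, parallel within 8 deg; each cap upright on the mat, its middle over the mat; each flat at rest on its own lens, within 8 mm of the crown and 8.5 deg of level; nothing held (all of step 2 and x of cap_a in the frame of mat between -0.08 and 0.08 m and y of cap_a in the frame of mat between -0.092 and 0.092 m and z of cap_a in the frame of mat between 0 and 0.006 m and angle between each of cap_a, cap_b, cap_c's own z axis and vertical below 0.1 rad and linear speed of each of cap_a, cap_b, cap_c, flat_a, flat_b, flat_c below 0.03 m/s and contact force between each of cap_a, cap_b, cap_c, flat_a, flat_b, flat_c and the fingers below 0.05 N and x of cap_b in the frame of mat between -0.08 and 0.08 m and y of cap_b in the frame of mat between -0.092 and 0.092 m and z of cap_b in the frame of mat between 0 and 0.006 m and x of cap_c in the frame of mat between -0.08 and 0.08 m and y of cap_c in the frame of mat between -0.092 and 0.092 m and z of cap_c in the frame of mat between 0 and 0.006 m and ((horizontal distance between flat_a and lens_a_crown below 0.008 m and z of flat_a in the frame of lens_a_crown between 0.003 and 0.011 m and contact force between flat_a and block above 0.1 N) or (horizontal distance between flat_a and lens_b_crown below 0.008 m and z of flat_a in the frame of lens_b_crown between 0.003 and 0.011 m and contact force between flat_a and block above 0.1 N) or (horizontal distance between flat_a and lens_c_crown below 0.008 m and z of flat_a in the frame of lens_c_crown between 0.003 and 0.011 m and contact force between flat_a and block above 0.1 N)) and angle between the z axis of each of flat_a, flat_b, flat_c and the z axis of stand, either way round below 0.15 rad and ((horizontal distance between flat_b and lens_a_crown below 0.008 m and z of flat_b in the frame of lens_a_crown between 0.003 and 0.011 m and contact force between flat_b and block above 0.1 N) or (horizontal distance between flat_b and lens_b_crown below 0.008 m and z of flat_b in the frame of lens_b_crown between 0.003 and 0.011 m and contact force between flat_b and block above 0.1 N) or (horizontal distance between flat_b and lens_c_crown below 0.008 m and z of flat_b in the frame of lens_c_crown between 0.003 and 0.011 m and contact force between flat_b and block above 0.1 N)) and ((horizontal distance between flat_c and lens_a_crown below 0.008 m and z of flat_c in the frame of lens_a_crown between 0.003 and 0.011 m and contact force between flat_c and block above 0.1 N) or (horizontal distance between flat_c and lens_b_crown below 0.008 m and z of flat_c in the frame of lens_b_crown between 0.003 and 0.011 m and contact force between flat_c and block above 0.1 N) or (horizontal distance between flat_c and lens_c_crown below 0.008 m and z of flat_c in the frame of lens_c_crown between 0.003 and 0.011 m and contact force between flat_c and block above 0.1 N))); the robot touches nothing.
It fails at once if the dropper bottle, petri dishes or forceps are shifted more than 30 mm (distance of any of dropper, petri_stack, forceps from where it was at the start of the episode above 0.03 m).
It fails at once if a flat is pressed or knocked against the lens block with more than 40 N (contact force between any of flat_a, flat_b, flat_c and block above 40 N).
Of cap_a, cap_b, cap_c only 2 to 3 are there at a start; the rules pass over those that are not, and their reading is None.
Of flat_a, flat_b, flat_c only 2 to 3 are there at a start; the rules pass over those that are not, and their reading is None.
At some moment in a run one of flat_a, flat_b, flat_c may be knocked a few centimetres aside while the robot is not near it.
It also fails if it takes over 210 s, if anything falls off the work surface, if the arm or the gripper's body presses on something with over 40 N, if the wrist force passes 120 N, or if a joint passes its speed limit or range.

## Robot

A 6-joint arm with a two-finger parallel gripper is mounted at the origin on a cart in front of the work surface, level with it; the furniture and walls round the work are solid. World frame = base frame: x ahead of the robot, y to its left, z up, the work surface at z = 0. Lengths are in m, angles in rad, forces in N, time in s.
With the tool pointing down it reaches from about 0.4 to 0.925 m from the base axis. Payload 3.4 kg.
Tool frame: the origin (TCP) lies on the centre line of the jaws, within the pads' length; the fingertips stand 25 mm ahead of it and the grasp point (between the pads) lies 6 mm ahead of it (arm.tcp_to_tips is the distance from the TCP to the fingertips, in m); z points along the fingers, y is the line along which they close (so a half turn about z gives the same grasp; the last joint's range is limited). The gripper opens to 85 mm and grips with 20 to 120 N. Pads are 22 mm wide; open, the fingers measure 114 mm over their backs; the gripper's body (76 mm by 85 mm) begins 54 mm behind the grasp point. The pads swing forward as they close: fully open they stand 13 mm farther back than shut.
Start: joints at [-1.27, 0.307, 1.506, -0, 1.328, -0.073], TCP at [0.21, -0.535, 0.256] pointing down, gripper open.
Joint ranges: [-3.12, 3.12], [-1.05, 2.28], [0.14, 2.33], [-1.42, 4.57], [0.1, 2.73], [-2.68, 2.68]. Speed limits (rad/s): [2.57, 2.57, 3.14, 3.14, 3.14, 3.14].

## Interface

Orientations are given as [roll, pitch, yaw] about the fixed x, y, z axes, in that order (R = Rz(yaw) Ry(pitch) Rx(roll)).
In Python, from rig import arm gives the robot as it stands. The module is installed in compiled form; this text tells all that it offers.
- The arm moves only by the tool jog_arm, never from a script. Its arguments are lists of equal length, an entry for each row: "offset": the shift along the tool's x, y, z in m, a list of three; "dr": the turn, a rotation vector about the tool's x, y, z in degrees, a list of three. In form: {"offset": [[tx, ty, tz], ...], "dr": [[wx, wy, wz], ...]}. A call has 1 to 12 rows; each row shifts and turns the commanded pose from where the row before left it, along the tool's axes as they then stand; what a row does not reach is not made up. A row lasts 1/12 s, in which the tool goes at most 41.7 mm and 7.16 degrees, less where a joint would pass 70% of its speed; a pose out of reach is approached as far as the arm can. A call is refused whole if a number of a shift passes 0.0417 or a number of a turn 7.16, either way. A call with a gripper value outside its range is refused whole. "grip" is the finger opening in m, from 0 to 0.0854, set as the call begins (left out, the last holds). The fingers move at their own pace and stop on an object; "newtons" is the grip in N (left out, the last holds). Time passes only in rows, so rows that do not move let the fingers close. It gives the time, the measured TCP pose, the force, the opening and the grip force at its end, in the units of the state.
- arm.state(): the state, without advancing time (a new reading comes with each control period).
- arm.read_camera(name): name is "side" or "top" or "wrist"; returns the picture (400x640x3 uint8, red, green, blue); there is no depth.
- arm.calibration(name): a dict with "fx", "fy", "cx", "cy" (pixels), "T" (4x4, takes a point from camera to world coordinates). Camera axes: x right, y down, z forward; pixel columns grow to the right and rows downward; lengths in m; the calibration is good to about 2 mm. A picture is of the moment at which its call begins: read the wrist's pose just before it. calibration takes no time and is no camera call; for the wrist camera it gives the pose at the moment of the call.
- arm.job_done(): hands the job in; it is judged then, once.
Trained networks look in the newest picture that a camera, given by its name, has taken for a name from the list of things; names that differ only in an ending like _2 or _b are one class to them, and where a whole thing is asked for, a point or a joint stands for the part that bears it (a point fixed in the world has none). Each returns a list of dicts, best first, with "confidence" (0 to 1); they miss things now and then, are a little off and sometimes report something else, mostly with a low value. They report only what shows in the picture. A call takes as long as a camera call. They do not tell look-alikes from the thing itself.
- arm.boxes_of(camera, target): "centre" ([column, row] in pixels, amid what is visible of it).
- arm.outline_of(camera, target): "mask" (400x640 bool, what is visible of it) and "centre" ([column, row] in pixels, amid what is visible of it).
The state is a dict: "time_s": time; "joint_positions": joint angles; "qvel": joint speeds; "joint_torque": joint torques, N m; "position": TCP position; "eef_rot": TCP orientation; "ft_force": force on the tool from outside, world axes, zero at the start; "wrist_torque": the same for the moment, N m; "gripper_width": finger opening in m; "grasp_force": force on a finger pad.
Only numpy, scipy, OpenCV 4.12 (cv2) and the standard library are available. Lean on these libraries where they do the work, as an engineer would, in place of code of your own. Each camera call takes 0.05 s, during which the arm holds its last target. There are 200 camera calls.

## Working session

There is one attempt and no reset: what is moved stays moved. The work goes in short steps, Python scripts to look and compute and a tool call to move; the robot and the scene stay as the last step left them, time stands still between calls to the robot, and variables do not carry over. Pictures are saved under pics/ and viewed, at most 14 in all, crops included, and the job is handed in when it is done.

Besides the shell and the picture viewer there is one more tool, called after ">>>" by a JSON object that holds its "method" and its "body", one argument or row to a line. jog_arm: Moves the arm, as the interface text tells. Its arguments: {"type":"object","properties":{"offset":{"type":"array","items":{"type":"array","items":{"type":"number"}}},"dr":{"type":"array","items":{"type":"array","items":{"type":"number"}}},"grip":{"type":"number"},"newtons":{"type":"number"}},"required":["offset","dr"]}

```bash
mkdir -p pics; python3 - <<'E'
from rig import arm
import cv2,numpy as np
for n in ("top","side"):
    im=arm.read_camera(n); cv2.imwrite(f"pics/{n}0.png",im[:,:,::-1])
    c=arm.calibration(n); print(n,c['fx'],c['fy'],c['cx'],c['cy']); print(np.round(c['T'],3).tolist())
print(arm.state(), arm.tcp_to_tips)
E
```

```text
top 432.40574838261233 432.40574838261233 322.89480947255225 205.99058120067886
[[0.028, -0.988, 0.151, 0.286], [-1.0, -0.026, 0.013, 0.084], [-0.009, -0.151, -0.989, 1.718], [0.0, 0.0, 0.0, 1.0]]
side 482.64556921800204 482.64556921800204 320.76697452897594 205.8059342918812
[[0.999, 0.017, -0.036, 0.612], [0.038, -0.664, 0.746, -1.075], [-0.011, -0.747, -0.665, 1.096], [0.0, 0.0, 0.0, 1.0]]
{'time_s': 0.1, 'joint_positions': array([-1.26949311e+00,  3.07489081e-01,  1.50749328e+00,  2.17842428e-05,
        1.32841468e+00, -7.34893510e-02]), 'qvel': array([ 0.00114423, -0.00051471, -0.00414695,  0.00223772, -0.00021872,
        0.00087074]), 'joint_torque': array([ 1.07326102e-04, -4.58528674e+01, -2.52608836e+01, -3.84536997e-04,
        5.70026736e-03, -5.95746130e-06]), 'position': array([ 0.21031947, -0.53455558,  0.255497  ]), 'eef_rot': array([-3.13979469e+00, -1.53564989e-04,  3.74787186e-01]), 'ft_force': array([-0.33065125, -0.15899074, -0.7732563 ]), 'wrist_torque': array([-0.02682554,  0.0008693 , -0.04741488]), 'grasp_force': 0.0, 'gripper_width': 0.0854834757515884} 0.025
```

View pics/top0.png

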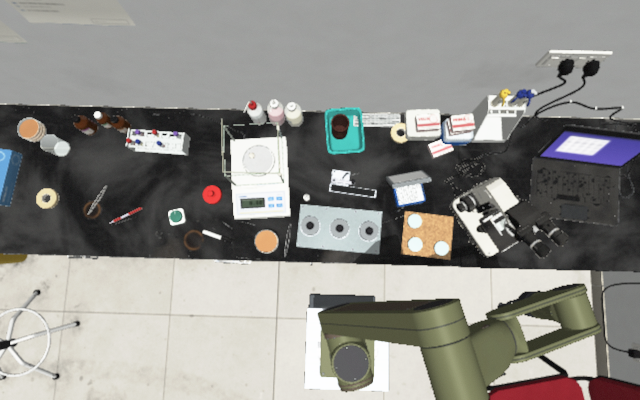

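View pics/side0.png

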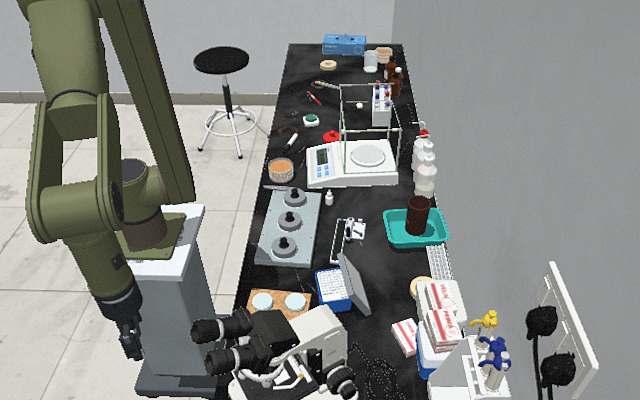

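```bash
cat > h.py <<'E'
from rig import arm
import numpy as np,cv2
from scipy.spatial.transform import Rotation as R
def px2w(cam,uv,z,c=None):
    c=c or arm.calibration(cam); T=np.array(c['T'])
    d=T[:3,:3]@np.array([(uv[0]-c['cx'])/c['fx'],(uv[1]-c['cy'])/c['fy'],1.0])
    return T[:3,3]+d*(z-T[2,3])/d[2]
def w2px(cam,p,c=None):
    c=c or arm.calibration(cam); T=np.array(c['T']); q=T[:3,:3].T@(np.array(p)-T[:3,3])
    return np.array([c['fx']*q[0]/q[2]+c['cx'],c['fy']*q[1]/q[2]+c['cy']])
E
python3 - <<'E'
from h import *
Z=dict(block=.026,cap_a=.035,flat_a=.017,mat=.003,stand=.012,leg_knob=.06,screen=.06,tip_box=.061,dropper=.06,petri_stack=.048,forceps=.009)
for n in ("top","side"):
    for k,z in Z.items():
        for b in arm.outline_of(n,k):
            m=b['mask'].astype(np.uint8); r=cv2.minAreaRect(cv2.findNonZero(m))
            print(n,k,round(b['confidence'],2),np.round(b['centre']),np.round(px2w(n,b['centre'],z),3),m.sum(),[np.round(x) for x in r])
E
```

```text
top block 0.94 [334. 236.] [0.427 0.058 0.026] 2707 [array([339., 228.]), array([83., 43.]), np.float64(5.0)]
top block 0.28 [346. 186.] [0.628 0.015 0.026] 670 [array([353., 183.]), array([47., 23.]), np.float64(9.0)]
top cap_a 0.65 [336. 229.] [0.454 0.051 0.035] 286 [array([338., 228.]), array([19., 18.]), np.float64(45.0)]
top cap_a 0.64 [366. 231.] [ 0.45  -0.066  0.035] 291 [array([368., 230.]), array([18., 18.]), np.float64(90.0)]
top cap_a 0.61 [310. 223.] [0.475 0.153 0.035] 288 [array([309., 225.]), array([18., 18.]), np.float64(90.0)]
top cap_a 0.43 [409. 195.] [ 0.596 -0.232  0.035] 581 [array([409., 195.]), array([20., 30.]), np.float64(80.0)]
top flat_a 0.74 [443. 246.] [ 0.399 -0.367  0.017] 132 [array([441., 248.]), array([11., 12.]), np.float64(90.0)]
top flat_a 0.71 [413. 216.] [ 0.515 -0.252  0.017] 167 [array([414., 220.]), array([13., 14.]), np.float64(90.0)]
top flat_a 0.63 [416. 242.] [ 0.41  -0.261  0.017] 156 [array([414., 244.]), array([13., 13.]), np.float64(90.0)]
top mat 0.93 [432. 231.] [ 0.459 -0.328  0.003] 1563 [array([426., 234.]), array([50., 43.]),
[... 2164 characters left out ...]
(79.0)]
side tip_box 0.54 [281. 170.] [0.407 0.274 0.061] 534 [array([280., 170.]), array([24., 24.]), np.float64(90.0)]
side tip_box 0.47 [293. 234.] [ 0.475 -0.042  0.061] 2961 [array([287., 228.]), array([59., 78.]), np.float64(6.0)]
side dropper 0.75 [292. 233.] [ 0.474 -0.038  0.06 ] 2990 [array([287., 228.]), array([58., 81.]), np.float64(9.0)]
side petri_stack 0.93 [277. 171.] [0.392 0.283 0.048] 514 [array([280., 170.]), array([24., 24.]), np.float64(90.0)]
side petri_stack 0.71 [345. 234.] [ 0.634 -0.027  0.048] 751 [array([347., 241.]), array([29., 47.]), np.float64(11.0)]
side forceps 0.49 [277. 186.] [0.392 0.248 0.009] 85 [array([277., 187.]), array([24.,  3.]), np.float64(5.0)]
```

Top view: stand near (353,183) with its leg, three grey caps on the block (310,225), (339,228), (368,230), three flats on the mat, screen leaning behind the tip box (408,178), microscope at right (490,215). The red cap at (211,194) is the look-alike, not meant.

```bash
python3 - <<'E'
import cv2,numpy as np
a=cv2.imread('pics/top0.png')[160:260,265:465]; b=cv2.imread('pics/side0.png')[180:330,235:385]
a=cv2.resize(a,None,fx=4,fy=4,interpolation=cv2.INTER_CUBIC);cv2.imwrite('pics/c1.png',a)
E
```

```text
(no output)
```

View pics/c1.png

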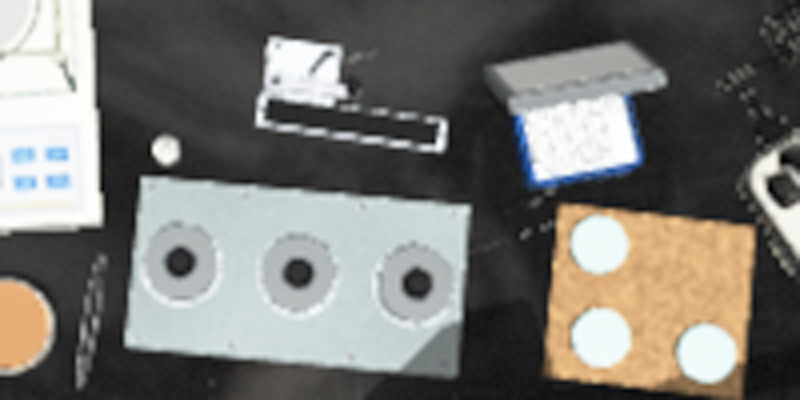

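The crop shows the stand bar (253–448 × 92–150), with the leg, knob and plate on its far side. Caps, flats and mat are as the networks reported. I'll move over the work for wrist views.

>>> {"method": "jog_arm", "body": {
  "offset": [
    [0,0,-0.03],
    [0,0,-0.03],
    [0,0,-0.03],
    [0,0,-0.03],
    [0,0,-0.03]
  ],
  "dr": [
    [0,0,-7],
    [0,0,-7],
    [0,0,-7],
    [0,0,-7],
    [0,0,-7]
  ]
}}

```text
time_s: 1.62
position: [0.2104, -0.5348, 0.4077]
eef_rot: [-3.142, -0.0, 0.992]
ft_force: [0.4, 0.1, 0.0]
gripper_width: 0.0852
grasp_force: 0.0
```

```bash
cat >> h.py <<'E'
def go(x,y,z,yaw=None,n=None,show=True):
    "straight-down tool: print rows. yaw deg done with z first, then xy in new yaw"
    s=arm.state(); r=R.from_euler('xyz',s['eef_rot']); p=s['position']
    cur=r.as_matrix(); d=np.array([x,y,z])-p
    yaw0=np.degrees(np.arctan2(cur[1,0],cur[0,0]))
    yaw=yaw0 if yaw is None else yaw
    Rt=R.from_euler('xyz',[180,0,yaw],degrees=True)
    w=np.degrees((r.inv()*Rt).as_rotvec())
    o=Rt.as_matrix().T@d
    print('pos',np.round(p,4),'yaw0',round(yaw0,1),'turn',np.round(w,2),'offset(after turn)',np.round(o,4),'rows',np.round(np.linalg.norm(o)/.04,1),np.round(np.abs(w).max()/7,1))
E
python3 - <<'E'
from h import *
go(.45,-.2,.42,90)
c=arm.calibration('wrist'); s=arm.state(); r=R.from_euler('xyz',s['eef_rot']).as_matrix()
T=np.array(c['T']); print(c['fx'],np.round(r.T@(T[:3,3]-s['position']),3),np.round(r.T@T[:3,:3],2).tolist())
print(np.round(px2w('top',(353.2,190.2),.012),3), np.round(px2w('top',(265+350/4,160+88/4),.06),3))
E
```

```text
pos [ 0.2104 -0.5348  0.4077] yaw0 56.8 turn [-0.000e+00 -1.000e-02 -3.318e+01] offset(after turn) [ 0.3348  0.2396 -0.0123] rows 10.3 4.7
289.1904978707654 [ 0.084  0.    -0.118] [[-0.0, -0.95, -0.32], [1.0, -0.0, -0.0], [0.0, -0.32, 0.95]]
[ 0.613 -0.013  0.012] [ 0.637 -0.007  0.06 ]
```

>>> {"method": "jog_arm", "body": {
  "offset": [
    [0,0,0],
    [0,0,0],
    [0,0,0],
    [0,0,0],
    [0,0,0]
  ],
  "dr": [
    [0,0,-7],
    [0,0,-7],
    [0,0,-7],
    [0,0,-7],
    [0,0,-5.2]
  ]
}}

```text
time_s: 2.03
position: [0.2104, -0.535, 0.4064]
eef_rot: [3.142, 0.0, 1.571]
ft_force: [-0.6, -0.3, -0.4]
gripper_width: 0.0852
grasp_force: 0.0
```

>>> {"method": "jog_arm", "body": {
  "offset": [
    [0.03,0.025,0],
    [0.03,0.025,0],
    [0.03,0.025,0],
    [0.03,0.025,0],
    [0.03,0.025,0],
    [0.03,0.025,0],
    [0.03,0.025,0],
    [0.03,0.025,0],
    [0.03,0.025,0],
    [0.03,0.025,0],
    [0.03,0.025,0],
    [0,0,0]
  ],
  "dr": [
    [0,0,0],
    [0,0,0],
    [0,0,0],
    [0,0,0],
    [0,0,0],
    [0,0,0],
    [0,0,0],
    [0,0,0],
    [0,0,0],
    [0,0,0],
    [0,0,0],
    [0,0,0]
  ]
}}

```text
time_s: 3.03
position: [0.4912, -0.2012, 0.4061]
eef_rot: [3.139, -0.004, 1.572]
ft_force: [-0.5, -0.7, 0.9]
gripper_width: 0.0857
grasp_force: 0.0
```

```bash
cat > look.py <<'E'
from h import *
import sys
# look.py picname name:z ...
im=arm.read_camera('wrist'); c=arm.calibration('wrist'); cv2.imwrite(f'pics/{sys.argv[1]}.png',im[:,:,::-1])
np.save(f'pics/{sys.argv[1]}_T.npy',np.array(c['T']))
for a in sys.argv[2:]:
    k,z=a.split(':'); z=float(z)
    for b in arm.outline_of('wrist',k):
        if b['confidence']<.3: continue
        m=b['mask'].astype(np.uint8); 
        cs=cv2.findContours(m,cv2.RETR_EXTERNAL,cv2.CHAIN_APPROX_NONE)[0]; ct=max(cs,key=cv2.contourArea)[:,0]
        w=np.array([px2w('wrist',q,z,c)[:2] for q in ct]); 
        r=cv2.minAreaRect((w*1000).astype(np.float32)); ci=cv2.minEnclosingCircle((w*1000).astype(np.float32))
        print(k,round(b['confidence'],2),np.round(b['centre']),np.round(px2w('wrist',b['centre'],z,c)[:2],3),'rect',np.round(r[0],1),np.round(r[1],1),round(r[2],1),'circ',np.round(ci[0],1),round(ci[1],1))
E
python3 look.py w1 block:.026 cap_a:.047 flat_a:.017 mat:.003 stand:.012 leg_knob:.06 screen:.06 tip_box:.061 dropper:.06; python3 -c "
from h import *
print(arm.state()['position'],arm.state()['joint_positions'])"
```

```text
block 0.71 [276. 183.] [ 0.404 -0.258] rect [ 407.6 -258.7] [57.3 55.8] 90.0 circ [ 406.6 -258.6] 30.4
block 0.61 [306.  41.] [ 0.464 -0.033] rect [450.5 -49. ] [152.  169.3] 86.3 circ [450.9 -47.5] 112.0
cap_a 0.64 [300.   5.] [0.456 0.01 ] rect [457.3   6.9] [17.1 57.9] 90.0 circ [457.3  14.2] 29.0
cap_a 0.55 [298.  72.] [ 0.451 -0.078] rect [448.6 -77.4] [72.2 73.2] 19.9 circ [449.2 -77. ] 37.4
flat_a 0.92 [326. 184.] [ 0.495 -0.261] rect [ 495.7 -258.9] [56.2 55.1] 44.8 circ [ 496.6 -258.4] 30.3
flat_a 0.63 [273. 234.] [ 0.393 -0.362] rect [ 390.7 -361. ] [54.6 57.2] 0.0 circ [ 390.5 -361.3] 29.8
flat_a 0.56 [277. 183.] [ 0.406 -0.259] rect [ 404.9 -260.7] [55.1 53.6] 43.1 circ [ 404. -260.] 28.7
mat 0.7 [303. 210.] [ 0.45  -0.317] rect [ 441.9 -311.5] [195.9 172.5] 84.6 circ [ 441.  -311.2] 126.6
stand 0.73 [402.  24.] [ 0.611 -0.006] rect [637.  -40.2] [142.3  89.9] 83.2 circ [637.8 -39.8] 82.7
screen 0.66 [420. 169.] [ 0.648 -0.224] rect [ 653.8 -234.7] [ 42.4 180.7] 11.0 circ [ 656.8 -234.2] 90.4
tip_box 0.68 [386. 173.] [ 0.592 -0.231] rect [ 592.1 -230.1] [ 78. 116.] 12.0 circ [ 595.2 -229. ] 66.8
tip_box 0.64 [428.  18.] [ 0.635 -0.01 ] rect [633.4 -11.5] [45.9 26.3] 73.6 circ [629.5 -10.4] 23.0
dropper 0.73 [327. 182.] [ 0.495 -0.246] rect [ 495.4 -246.6] [50.3 50.3] 63.5 circ [ 495.1 -246.8] 26.2
[ 0.48671333 -0.20764007  0.40643431] [-4.83005065e-01  1.61261630e-01  1.33453559e+00 -1.05245541e-04
  1.64563278e+00 -4.75309971e-01]
```

View pics/w1.png

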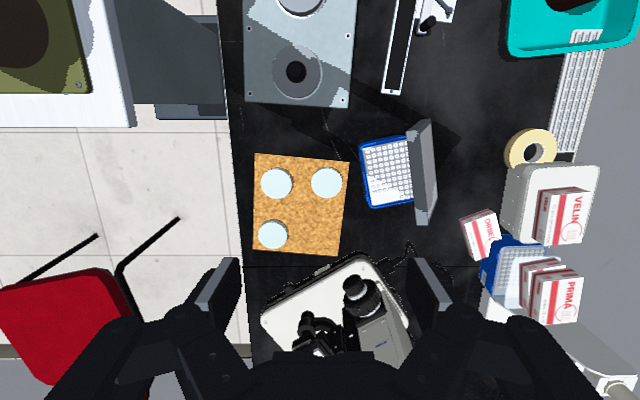

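The wrist view shows three flats on the mat at (276,183), (326,183) and (273,234), the screen leaning on the far side of the tip box at (420,170), the stand at the top (400,40), and lens c's grey cap at (297,72). Next I look at the stand from closer.

>>> {"method": "jog_arm", "body": {
  "offset": [
    [0.033,0.009,0.009],
    [0.033,0.009,0.009],
    [0.033,0.009,0.009],
    [0.033,0.009,0.009],
    [0.033,0.009,0.009],
    [0.033,0.009,0.009],
    [0.033,0.009,0.009],
    [0.033,0.009,0.009],
    [0,0,0],
    [0,0,0]
  ],
  "dr": [
    [0,0,0],
    [0,0,0],
    [0,0,0],
    [0,0,0],
    [0,0,0],
    [0,0,0],
    [0,0,0],
    [0,0,0],
    [0,0,0],
    [0,0,0]
  ],
  "grip": 0.0
}}

```text
time_s: 4.37
position: [0.5607, 0.058, 0.3334]
eef_rot: [-3.14, 0.0, 1.568]
ft_force: [-0.2, -0.4, -0.3]
gripper_width: -0.0004
grasp_force: 0.0
```

```bash
python3 look.py w2 block:.026 cap_a:.047 stand:.012 leg_knob:.06 dropper:.06; python3 -c "
from h import *
print(arm.state()['position'])"
```

```text
block 0.73 [262. 145.] [0.471 0.081] rect [459.4  39.6] [326.6 172.3] 86.3 circ [461.1  40.1] 181.1
cap_a 0.7 [256. 246.] [ 0.455 -0.074] rect [453.5 -70.7] [83.1 73.8] 46.6 circ [452.9 -70.1] 42.3
cap_a 0.66 [254. 174.] [0.461 0.043] rect [460.2  41.1] [73.6 74.3] 89.7 circ [460.8  40.7] 39.6
cap_a 0.62 [252.  90.] [0.467 0.154] rect [467.7 155.4] [72.8 75.1] 43.2 circ [467.4 155.9] 38.6
stand 0.79 [366. 175.] [0.626 0.031] rect [643. -13.] [190.1  92.2] 82.7 circ [642.4 -13.3] 102.9
leg_knob 0.78 [384. 180.] [0.645 0.035] rect [641.   34.1] [98.1 24. ] 85.9 circ [643.8  33.9] 49.2
dropper 0.71 [336.  74.] [0.577 0.173] rect [580.3 171.1] [21.2 23. ] 0.1 circ [579.6 171.1] 12.0
[0.56085826 0.0555563  0.33488955]
```

View pics/w2.png

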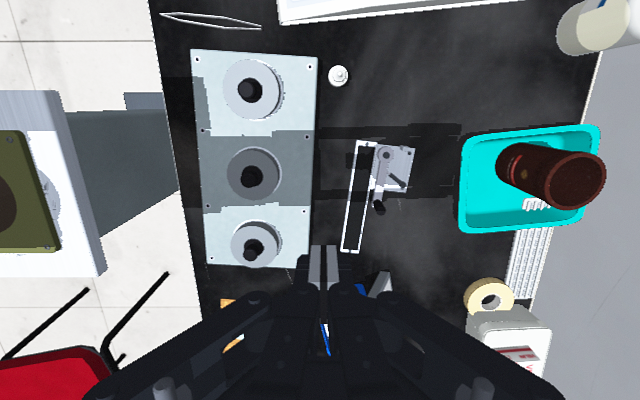

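The view shows the bar outline (341–375 × 141–253), the leg with its upright black knob topped near (380,209), all three grey caps on the block, and the dropper at (338,75).

```bash
python3 - <<'E'
from h import *
c=arm.calibration('wrist'); c['T']=np.load('pics/w2_T.npy')
im=cv2.imread('pics/w2.png')
print('knob',np.round(px2w('wrist',(380,209),.06,c),4))
for q in [(355.5,141),(375.5,141),(341,250.5),(359,253)]: print(q,np.round(px2w('wrist',q,.012,c),4))
for (x0,y0,yaw) in [(.613,-.010,-7.3)]:
    r=R.from_euler('z',yaw,degrees=True)
    for n,l in dict(hinge=(.028,.08,.0245),knob=(.028,.004,.06),c1=(-.016,.095,.012),c2=(.016,.095,.012),c3=(-.016,-.095,.012),c4=(.016,-.095,.012)).items():
        p=r.apply(l)+[x0,y0,0]; q=w2px('wrist',p,c); print(n,np.round(p,4),np.round(q,1)); cv2.circle(im,tuple(int(v) for v in np.round(q)),1,(0,0,255),-1)
cv2.imwrite('pics/c2.png',cv2.resize(im[120:270,310:430],None,fx=4,fy=4,interpolation=cv2.INTER_NEAREST))
E
```

```text
knob [ 0.6424 -0.0074  0.06  ]
(355.5, 141) [0.6091 0.0837 0.012 ]
(375.5, 141) [0.6391 0.0836 0.012 ]
(341, 250.5) [ 0.5901 -0.1009  0.012 ]
(359, 253) [ 0.621  -0.1059  0.012 ]
hinge [0.6509 0.0658 0.0245] [384.3 154.2]
knob [ 0.6413 -0.0096  0.06  ] [379.1 210.4]
c1 [0.6092 0.0863 0.012 ] [355.6 139.3]
c2 [0.6409 0.0822 0.012 ] [376.6 141.9]
c3 [ 0.5851 -0.1022  0.012 ] [338.  251.2]
c4 [ 0.6168 -0.1063  0.012 ] [356.5 253.2]
```

View pics/c2.png

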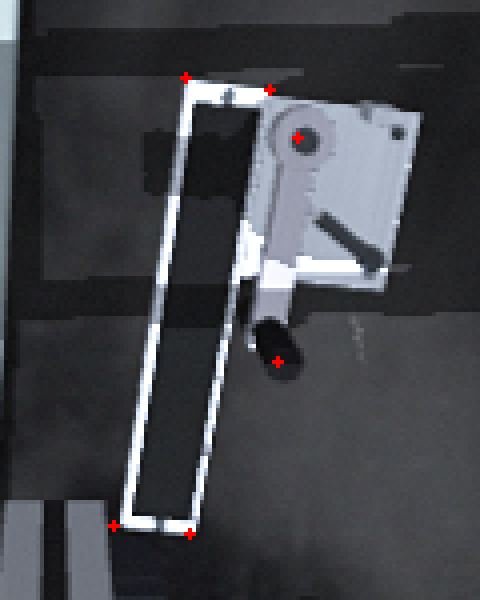

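```bash
python3 - <<'E'
from h import *
go(.609,-.0054,.10,83.7)
E
```

```text
pos [0.5609 0.0556 0.3349] yaw0 89.6 turn [0.05 0.01 5.86] offset(after turn) [-0.0553  0.0545  0.2349] rows 6.2 0.8
```

>>> {"method": "jog_arm", "body": {
  "offset": [
    [0,0,0],
    [-0.0079,0.0078,0.0336],
    [-0.0079,0.0078,0.0336],
    [-0.0079,0.0078,0.0336],
    [-0.0079,0.0078,0.0336],
    [-0.0079,0.0078,0.0336],
    [-0.0079,0.0078,0.0336],
    [-0.0079,0.0078,0.0336],
    [0,0,0.013],
    [0,0,0.013],
    [0,0,0.013],
    [0,0,0]
  ],
  "dr": [
    [0,0,5.9],
    [0,0,0],
    [0,0,0],
    [0,0,0],
    [0,0,0],
    [0,0,0],
    [0,0,0],
    [0,0,0],
    [0,0,0],
    [0,0,0],
    [0,0,0],
    [0,0,0]
  ]
}}

```text
time_s: 5.67
position: [0.6074, -0.0051, 0.0577]
eef_rot: [-3.137, 0.0, 1.46]
ft_force: [-0.4, 0.2, -0.1]
gripper_width: 0.0001
grasp_force: 0.0
```

>>> {"method": "jog_arm", "body": {
  "offset": [
    [0,0.0135,0],
    [0.0017,0.0113,0],
    [0.0017,0.0113,0],
    [0.005,0.0102,0],
    [0.005,0.0102,0],
    [0.0078,0.0083,0],
    [0.0078,0.0083,0],
    [0.0098,0.0055,0],
    [0.0098,0.0055,0],
    [0.0145,0.0044,0],
    [0,0,0],
    [0,0,0]
  ],
  "dr": [
    [0,0,0],
    [0,0,0],
    [0,0,0],
    [0,0,0],
    [0,0,0],
    [0,0,0],
    [0,0,0],
    [0,0,0],
    [0,0,0],
    [0,0,0],
    [0,0,0],
    [0,0,0]
  ]
}}

```text
time_s: 6.67
position: [0.704, 0.0507, 0.06]
eef_rot: [-3.141, 0.0, 1.464]
ft_force: [-0.1, -0.3, 0.2]
gripper_width: -0.0002
grasp_force: 0.0
```

>>> {"method": "jog_arm", "body": {
  "offset": [
    [0,-0.015,-0.01],
    [0,0,-0.04],
    [0,0,-0.04],
    [0,0,-0.04],
    [0.01,-0.02,-0.04],
    [0.01,-0.02,-0.03],
    [0.01,-0.02,-0.02],
    [0.01,-0.02,-0.02],
    [0,-0.02,0],
    [0,0,0]
  ],
  "dr": [
    [0,0,0],
    [0,0,0],
    [0,0,0],
    [0,0,0],
    [0,0,0],
    [0,0,0],
    [0,0,0],
    [0,0,0],
    [0,0,0],
    [0,0,0]
  ],
  "grip": 0.04
}}

```text
time_s: 7.5
position: [0.5919, 0.101, 0.2987]
eef_rot: [-3.142, -0.0, 1.464]
ft_force: [0.2, 0.4, -0.1]
gripper_width: 0.0399
grasp_force: 0.0
```

```bash
python3 look.py w3 stand:.012 leg_knob:.06;  python3 - <<'E'
from h import *
c=arm.calibration('wrist'); c['T']=np.load('pics/w3_T.npy')
im=cv2.imread('pics/w3.png')
x0,y0,yaw=.6145,-.010,-6.3
r=R.from_euler('z',yaw,degrees=True)
for n,l in dict(hinge=(.028,.08,.0245),knob=(.104,.080,.06),c1=(-.016,.095,.012),c2=(.016,.095,.012),c3=(-.016,-.095,.012),c4=(.016,-.095,.012)).items():
        p=r.apply(l)+[x0,y0,0]; q=w2px('wrist',p,c); print(n,np.round(p,4),np.round(q,1)); cv2.circle(im,tuple(int(v) for v in np.round(q)),1,(0,0,255),-1)
cv2.imwrite('pics/c3.png',cv2.resize(im[100:300,290:480],None,fx=3,fy=3,interpolation=cv2.INTER_NEAREST))
E
```

```text
stand 0.67 [355. 201.] [0.634 0.041] rect [673.5 -14.2] [189.1 145.2] 83.2 circ [659.7 -13. ] 109.4
leg_knob 0.71 [399. 183.] [0.688 0.075] rect [687.9  73.8] [26.4 99.4] 78.3 circ [687.   69.4] 49.8
hinge [0.6511 0.0664 0.0245] [366.4 185.1]
knob [0.7267 0.0581 0.06  ] [429.3 192.7]
c1 [0.609  0.0862 0.012 ] [334.9 172.5]
c2 [0.6408 0.0827 0.012 ] [357.3 172.5]
c3 [ 0.5882 -0.1027  0.012 ] [333.1 285.7]
c4 [ 0.62   -0.1062  0.012 ] [352.7 285.8]
```

View pics/c3.png

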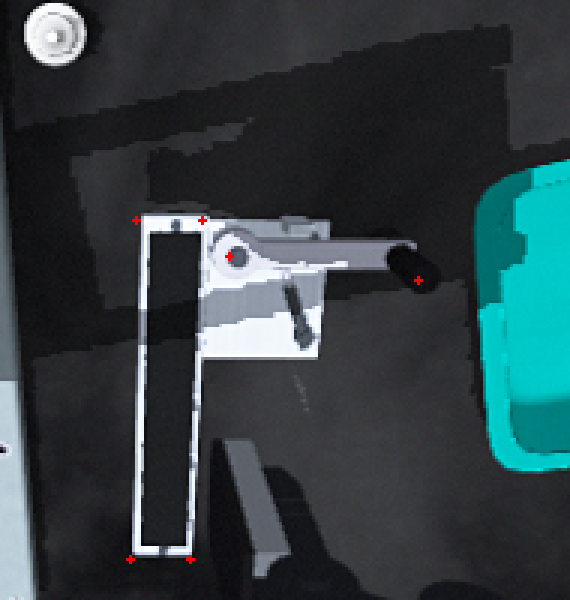

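The leg is fully out and seated: it lies along stand +x, with the knob near the predicted point. The bar sits about 1.5 mm off my model, so I correct its centre to (.616, -.009). Next, the screen from closer.

```bash
python3 - <<'E'
from h import *
go(.62,-.13,.33,101)
E
```

```text
pos [0.5955 0.0999 0.2962] yaw0 83.8 turn [ -0.     0.03 -17.23] offset(after turn) [-0.2303 -0.0198 -0.0338] rows 5.8 2.5
```

>>> {"method": "jog_arm", "body": {
  "offset": [
    [0,0,-0.011],
    [0,0,-0.011],
    [0,0,-0.011],
    [-0.033,-0.003,0],
    [-0.033,-0.003,0],
    [-0.033,-0.003,0],
    [-0.033,-0.003,0],
    [-0.033,-0.003,0],
    [-0.033,-0.003,0],
    [-0.033,-0.003,0],
    [0,0,0],
    [0,0,0]
  ],
  "dr": [
    [0,0,-5.7],
    [0,0,-5.7],
    [0,0,-5.7],
    [0,0,0],
    [0,0,0],
    [0,0,0],
    [0,0,0],
    [0,0,0],
    [0,0,0],
    [0,0,0],
    [0,0,0],
    [0,0,0]
  ]
}}

```text
time_s: 8.65
position: [0.6191, -0.1335, 0.3276]
eef_rot: [-3.139, -0.001, 1.756]
ft_force: [-0.6, 0.1, -0.2]
gripper_width: 0.0399
grasp_force: 0.0
```

```bash
python3 look.py w4 screen:.105 tip_box:.061 flat_a:.017; python3 - <<'E'
import cv2
im=cv2.imread('pics/w4.png'); cv2.imwrite('pics/c4.png',cv2.resize(im[80:290,220:460],None,fx=2.85,fy=2.85,interpolation=cv2.INTER_NEAREST))
from h import *
print(arm.state()['position'])
E
```

```text
screen 0.56 [330. 228.] [ 0.64 -0.2 ] rect [ 651.  -210.6] [ 58.6 174.5] 12.7 circ [ 653.4 -210. ] 89.5
tip_box 0.69 [294. 218.] [ 0.591 -0.212] rect [ 590.6 -219.7] [ 74.7 127.4] 4.9 circ [ 606.4 -217.9] 65.9
flat_a 0.92 [180. 212.] [ 0.41  -0.254] rect [ 409.6 -253.1] [61.6 54. ] 47.6 circ [ 409.4 -253.3] 31.4
flat_a 0.72 [236. 224.] [ 0.499 -0.259] rect [ 499.5 -251.8] [57.3 57.2] 10.8 circ [ 498.1 -251.5] 31.0
flat_a 0.57 [168. 263.] [ 0.393 -0.352] rect [ 396.3 -355.2] [64.7 55.1] 68.5 circ [ 396.3 -355.2] 33.6
[ 0.61873372 -0.12964472  0.32890193]
```

View pics/c4.png

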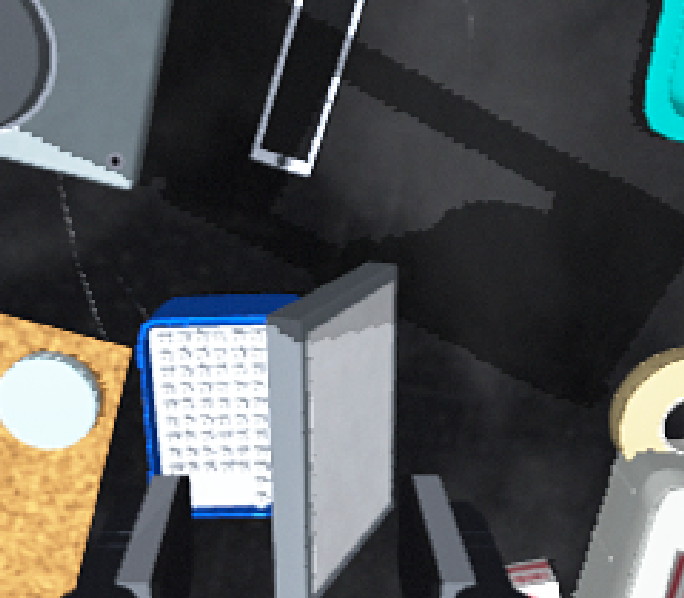

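The crop shows the leaning screen's top strip, with its +y end corners at (314,192) and (327,192) in full-image pixels, running down parallel to the tool x axis. The flats are unmoved.

```bash
python3 - <<'E'
from h import *
c=arm.calibration('wrist'); c['T']=np.load('pics/w4_T.npy')
for q,z in [((313.7,192.3),.1015),((315.8,287),.1015),((327,191.6),.110),((329.5,287),.11)]: print(np.round(px2w('wrist',q,z,c),4))
# predict with a model and render
m=arm.outline_of('wrist','screen')[0]['mask']; ys=np.where(m[:,318:328].any(1))[0]; print(ys.min(),ys.max())
im=cv2.imread('pics/w4.png'); print(im[::4,322].tolist()[45:95])
E
```

```text
[ 0.6112 -0.157   0.1015]
[ 0.6385 -0.293   0.1015]
[ 0.6268 -0.1505  0.11  ]
[ 0.656  -0.2835  0.11  ]
184 294
[[26, 21, 21], [132, 52, 7], [77, 73, 67], [102, 97, 89], [101, 92, 87], [187, 173, 164], [189, 175, 165], [188, 175, 165], [187, 174, 164], [187, 174, 164], [188, 174, 165], [189, 175, 165], [186, 173, 162], [188, 177, 166], [188, 173, 164], [188, 175, 164], [188, 175, 165], [187, 174, 163], [187, 176, 164], [189, 176, 164], [189, 176, 165], [189, 176, 165], [187, 174, 162], [189, 175, 166], [188, 175, 164], [190, 177, 166], [189, 177, 166], [189, 175, 164], [191, 178, 166], [15, 9, 11], [87, 87, 86], [43, 40, 39], [40, 37, 39], [37, 35, 36], [41, 38, 37], [32, 30, 28], [31, 28, 26], [37, 30, 30], [38, 34, 33], [37, 33, 33], [39, 34, 34], [39, 38, 36], [43, 40, 40], [41, 37, 38], [49, 48, 48], [29, 23, 23], [27, 23, 20], [32, 27, 25], [28, 23, 22], [31, 25, 25]]
```

```bash
cat >> h.py <<'E'
def goR(p,Rt):
    s=arm.state(); r=R.from_euler('xyz',s['eef_rot']); d=np.array(p)-s['position']
    print('pos',np.round(s['position'],4),'off now',np.round(r.inv().apply(d),4),'turn',np.round(np.degrees((r.inv()*Rt).as_rotvec()),2),'off after',np.round(Rt.inv().apply(d),4))
E
python3 - <<'E'
from h import *
go(.5886,-.2367,.194,101.9)
E
```

```text
pos [ 0.6187 -0.1294  0.3292] yaw0 101.0 turn [-0.03 -0.03 -0.95] offset(after turn) [-0.0987 -0.0516  0.1352] rows 4.4 0.1
```

>>> {"method": "jog_arm", "body": {
  "offset": [
    [0,0,0],
    [-0.0197,-0.0103,0.027],
    [-0.0197,-0.0103,0.027],
    [-0.0197,-0.0103,0.027],
    [-0.0197,-0.0103,0.027],
    [-0.0197,-0.0103,0.027],
    [0,0,0],
    [0,0,0],
    [0,0,0],
    [0,0,0],
    [0,0,0],
    [0,0,0]
  ],
  "dr": [
    [0,0,-0.9],
    [0,0,0],
    [0,0,0],
    [0,0,0],
    [0,0,0],
    [0,0,0],
    [-7,0,0],
    [-7,0,0],
    [-7,0,0],
    [-7,0,0],
    [0,0,0],
    [0,0,0]
  ],
  "grip": 0.034
}}

```text
time_s: 9.9
position: [0.5866, -0.2365, 0.1937]
eef_rot: [2.665, -0.003, 1.776]
ft_force: [0.3, -0.0, 0.2]
gripper_width: 0.034
grasp_force: 0.0
```

```bash
python3 - <<'E'
from h import *
Rt=R.from_euler('xyz',[180,0,101.9],degrees=True)*R.from_euler('x',-28,degrees=True)
goR([.6345,-.227,.1058],Rt); print(arm.state()['joint_positions'])
E
python3 look.py w5; python3 - <<'E'
import cv2
im=cv2.imread('pics/w5.png'); cv2.imwrite('pics/c5.png',im[100:400,120:520])
E
```

```text
pos [ 0.5866 -0.2365  0.1937] off now [-0.0008  0.0031  0.1005] turn [-0.7  -0.1  -0.23] off after [-0.0006  0.0018  0.1006]
[-0.6420319   0.31891693  1.78162774  0.51244627  0.78248298 -1.16698982]
```

View pics/c5.png

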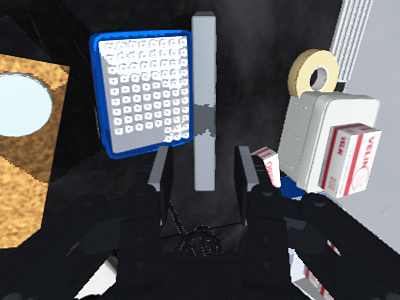

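The screen's edge strip (crop 190–215) runs centrally between the fingers and the tilt matches. I go in.

>>> {"method": "jog_arm", "body": {
  "offset": [
    [0,0.002,0.02],
    [0,0,0.02],
    [0,0,0.02],
    [0,0,0.02],
    [0,0,0.01],
    [0,0,0.01],
    [0,0,0]
  ],
  "dr": [
    [-0.6,0,0],
    [0,0,0],
    [0,0,0],
    [0,0,0],
    [0,0,0],
    [0,0,0],
    [0,0,0]
  ]
}}

```text
time_s: 10.53
position: [0.6376, -0.2261, 0.1058]
eef_rot: [2.652, -0.002, 1.78]
ft_force: [-0.3, 0.3, 0.8]
gripper_width: 0.0339
grasp_force: 0.0
```

>>> {"method": "jog_arm", "body": {
  "offset": [
    [0,0,0],
    [0,0,0],
    [0,0,0],
    [0,0,0],
    [0,0,0],
    [0,0,0]
  ],
  "dr": [
    [0,0,0],
    [0,0,0],
    [0,0,0],
    [0,0,0],
    [0,0,0],
    [0,0,0]
  ],
  "grip": 0.0,
  "newtons": 50
}}

```text
time_s: 11.03
position: [0.6359, -0.2272, 0.1074]
eef_rot: [2.651, -0.001, 1.777]
ft_force: [0.1, 0.4, -2.0]
gripper_width: 0.0169
grasp_force: 53.4
```

>>> {"method": "jog_arm", "body": {
  "offset": [
    [0,0.0047,-0.0088],
    [0,0.0094,-0.0177],
    [0,0.0094,-0.0177],
    [0,0.0094,-0.0177],
    [0,0.0094,-0.0177],
    [0,0.0094,-0.0177],
    [0,0.0094,-0.0177],
    [0,0,0],
    [0,0,0],
    [0,0,0],
    [0,0,0],
    [0,0,0]
  ],
  "dr": [
    [0,0,0],
    [0,0,0],
    [0,0,0],
    [0,0,0],
    [0,0,0],
    [0,0,0],
    [0,0,0],
    [5.6,0,0],
    [5.6,0,0],
    [5.6,0,0],
    [5.6,0,0],
    [5.7,0,0]
  ]
}}

```text
time_s: 12.03
position: [0.6358, -0.2277, 0.2397]
eef_rot: [-3.139, 0.002, 1.775]
ft_force: [-0.3, 0.6, -1.6]
gripper_width: 0.0169
grasp_force: 53.4
```

```bash
python3 - <<'E'
from h import *
go(.616,-.0088,.2,83.7)
E
```

```text
pos [ 0.6358 -0.2277  0.2397] yaw0 101.7 turn [-0.12  0.13 18.01] offset(after turn) [ 0.2155 -0.0437  0.0397] rows 5.6 2.6
```

>>> {"method": "jog_arm", "body": {
  "offset": [
    [0,0,0],
    [0,0,0],
    [0,0,0],
    [0.027,-0.0055,0.005],
    [0.027,-0.0055,0.005],
    [0.027,-0.0055,0.005],
    [0.027,-0.0055,0.005],
    [0.027,-0.0055,0.005],
    [0.027,-0.0055,0.005],
    [0.027,-0.0055,0.005],
    [0.0265,-0.005,0.005],
    [0,0,0]
  ],
  "dr": [
    [0,0,6],
    [0,0,6],
    [0,0,6],
    [0,0,0],
    [0,0,0],
    [0,0,0],
    [0,0,0],
    [0,0,0],
    [0,0,0],
    [0,0,0],
    [0,0,0],
    [0,0,0]
  ]
}}

```text
time_s: 13.03
position: [0.6141, -0.0033, 0.1972]
eef_rot: [-3.139, -0.004, 1.466]
ft_force: [-1.0, -0.9, -1.5]
gripper_width: 0.0173
grasp_force: 53.4
```

```bash
python3 - <<'E'
from h import *
im=arm.read_camera('side'); cv2.imwrite('pics/s1.png',cv2.resize(im[150:300,260:460],None,fx=4,fy=4)[:,:,::-1])
im=arm.read_camera('wrist'); cv2.imwrite('pics/w6.png',im[:,:,::-1])
go(.616,-.0088,.1285,83.7)
E
```

```text
pos [ 0.6155 -0.0072  0.198 ] yaw0 83.9 turn [ 0.01 -0.03  0.23] offset(after turn) [-0.0015  0.0007  0.0695] rows 1.7 0.0
```

View pics/s1.png

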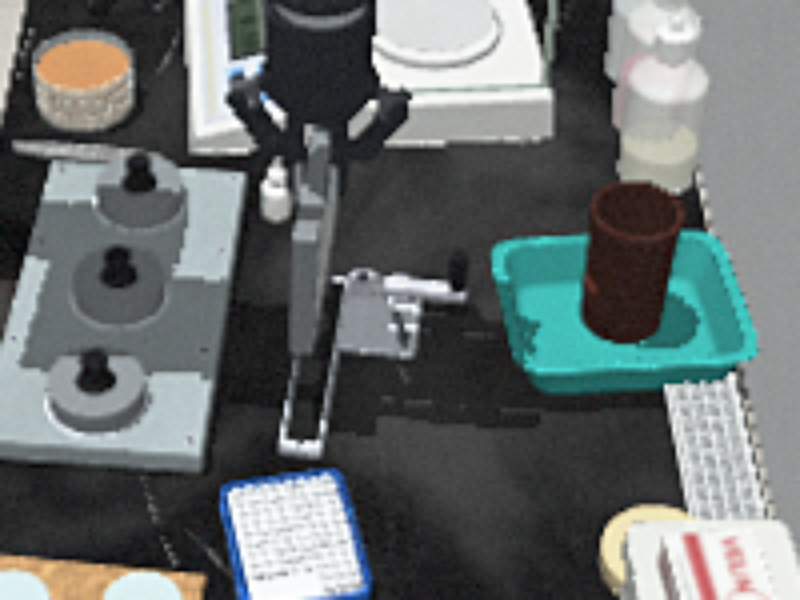

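The side view shows the screen held upright over the bar (crop 290–340 × 200–350), parallel to it. I lower it.

>>> {"method": "jog_arm", "body": {
  "offset": [
    [-0.0015,0.0005,0.016],
    [0,0,0.016],
    [0,0,0.016],
    [0,0,0.014],
    [0,0,0.002],
    [0,0,0.002],
    [0,0,0]
  ],
  "dr": [
    [0,0,0],
    [0,0,0],
    [0,0,0],
    [0,0,0],
    [0,0,0],
    [0,0,0],
    [0,0,0]
  ]
}}

```text
time_s: 13.72
position: [0.6166, -0.0105, 0.132]
eef_rot: [3.141, -0.001, 1.462]
ft_force: [-0.6, -0.3, -1.6]
gripper_width: 0.017
grasp_force: 53.3
```

>>> {"method": "jog_arm", "body": {
  "offset": [
    [0,0,0.001],
    [0,0,0.001],
    [0,0,0]
  ],
  "dr": [
    [0,0,0],
    [0,0,0],
    [0,0,0]
  ]
}}

```text
time_s: 13.97
position: [0.6165, -0.0098, 0.1302]
eef_rot: [3.14, -0.001, 1.463]
ft_force: [0.1, 0.2, -2.3]
gripper_width: 0.0166
grasp_force: 53.3
```

>>> {"method": "jog_arm", "body": {
  "offset": [
    [0,0,0.001],
    [0,0,0.001],
    [0,0,0]
  ],
  "dr": [
    [0,0,0],
    [0,0,0],
    [0,0,0]
  ]
}}

```text
time_s: 14.22
position: [0.6159, -0.0095, 0.1274]
eef_rot: [-3.141, -0.001, 1.464]
ft_force: [-0.7, 0.4, -2.2]
gripper_width: 0.0169
grasp_force: 53.3
```

>>> {"method": "jog_arm", "body": {
  "offset": [
    [0,0,0.001],
    [0,0,0]
  ],
  "dr": [
    [0,0,0],
    [0,0,0]
  ]
}}

```text
time_s: 14.38
position: [0.6161, -0.0095, 0.1271]
eef_rot: [3.141, -0.001, 1.463]
ft_force: [-1.7, 0.6, 3.4]
gripper_width: 0.0169
grasp_force: 54.2
```

>>> {"method": "jog_arm", "body": {
  "offset": [
    [0,0,0.001],
    [0,0,0]
  ],
  "dr": [
    [0,0,0],
    [0,0,0]
  ]
}}

```text
time_s: 14.55
position: [0.6162, -0.0095, 0.1271]
eef_rot: [3.141, -0.001, 1.463]
ft_force: [-3.0, 1.0, 9.1]
gripper_width: 0.0168
grasp_force: 55.1
```

>>> {"method": "jog_arm", "body": {
  "offset": [
    [0,0,-0.001],
    [0,0,0]
  ],
  "dr": [
    [0,0,0],
    [0,0,0]
  ]
}}

```text
time_s: 14.72
position: [0.6163, -0.0095, 0.1271]
eef_rot: [3.141, -0.001, 1.463]
ft_force: [-1.3, 0.6, 4.4]
gripper_width: 0.0168
grasp_force: 54.3
```

>>> {"method": "jog_arm", "body": {
  "offset": [
    [0,0,0],
    [0,0,0],
    [0,0,0],
    [0,0,0],
    [0,0,0]
  ],
  "dr": [
    [0,0,0],
    [0,0,0],
    [0,0,0],
    [0,0,0],
    [0,0,0]
  ],
  "grip": 0.036
}}

```text
time_s: 15.13
position: [0.616, -0.0097, 0.1262]
eef_rot: [-3.141, -0.001, 1.463]
ft_force: [-0.2, -1.1, 0.0]
gripper_width: 0.0359
grasp_force: 0.0
```

>>> {"method": "jog_arm", "body": {
  "offset": [
    [0,0,-0.01],
    [0,0,-0.02],
    [0,0,-0.03],
    [0,0,-0.03],
    [0,0,-0.03],
    [0,-0.01,-0.02],
    [0,-0.03,-0.02],
    [0,-0.03,-0.01],
    [0,-0.03,0],
    [0,0,0],
    [0,0,0]
  ],
  "dr": [
    [0,0,0],
    [0,0,0],
    [0,0,0],
    [0,0,0],
    [0,0,0],
    [0,0,0],
    [0,0,0],
    [0,0,0],
    [0,0,0],
    [0,0,0],
    [0,0,0]
  ]
}}

```text
time_s: 16.05
position: [0.5151, 0.0011, 0.2978]
eef_rot: [3.14, -0.001, 1.464]
ft_force: [0.5, -0.6, 0.1]
gripper_width: 0.0361
grasp_force: 0.0
```

```bash
python3 - <<'E'
from h import *
im=arm.read_camera('side'); cv2.imwrite('pics/s2.png',np.hstack([cv2.resize(im[160:300,280:400],None,fx=3,fy=3)[:,:,::-1],np.zeros((420,10,3),np.uint8)]))
im=arm.read_camera('wrist'); w=im[100:380,260:510,::-1]
a=cv2.imread('pics/s2.png'); b=cv2.resize(w,(375,420)); cv2.imwrite('pics/s2.png',np.hstack([a,b]))
print(arm.state()['position'])
np.save('pics/s2_T.npy',arm.calibration('wrist')['T']); cv2.imwrite('pics/s2w.png',im[:,:,::-1])
E
```

```text
[0.517383   0.00080299 0.29725661]
```

View pics/s2.png

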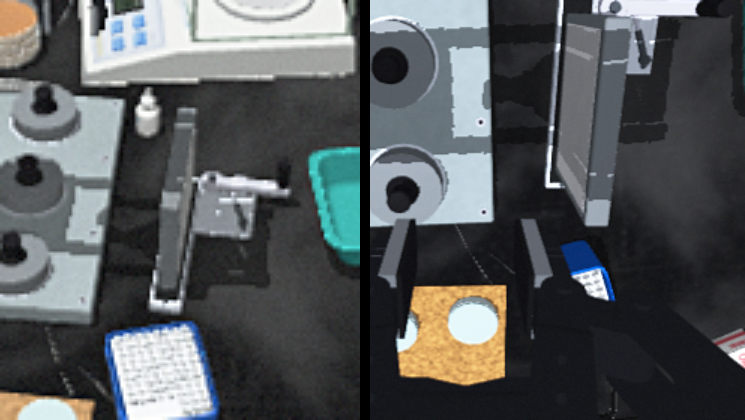

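The screen stands upright, centred on the bar, with the leg out. Now cap c: I hover above it and check.

```bash
python3 look.py w7 cap_a:.047 block:.026 flat_a:.017; python3 - <<'E'
from h import *
go(.452,-.0752,.2,86.3)
E
```

```text
cap_a 0.89 [284. 227.] [ 0.455 -0.073] rect [452.4 -69.5] [76.6 74. ] 83.8 circ [452.2 -69.7] 39.9
cap_a 0.81 [274. 139.] [0.46  0.046] rect [458.8  41.8] [72.1 76. ] 83.8 circ [459.   42.7] 38.8
cap_a 0.6 [262.  40.] [0.465 0.157] rect [466.2 154.9] [73.7 72.6] 82.0 circ [466.5 154.9] 37.6
block 0.56 [280. 109.] [0.471 0.081] rect [459.1  40.9] [326.4 171.7] 86.1 circ [458.5  40.9] 180.8
flat_a 0.85 [328. 316.] [ 0.499 -0.255] rect [ 499.1 -250.8] [61.3 54. ] 83.8 circ [ 498.9 -250.7] 32.0
flat_a 0.58 [288. 327.] [ 0.427 -0.271] rect [ 426.3 -260.8] [52.2 17.3] 60.6 circ [ 423.1 -259. ] 26.3
flat_a 0.5 [281. 223.] [ 0.446 -0.08 ] rect [446.2 -81.9] [82.8 80.1] 83.8 circ [446.7 -82.8] 43.4
pos [0.5176 0.0007 0.2962] yaw0 83.8 turn [-0.02 -0.06 -2.46] offset(after turn) [-0.08   -0.0606  0.0962] rows 3.5 0.4
```

>>> {"method": "jog_arm", "body": {
  "offset": [
    [0,0,0],
    [-0.02,-0.0152,0.02],
    [-0.02,-0.0152,0.025],
    [-0.02,-0.0152,0.035],
    [-0.02,-0.0152,0.036],
    [0,0,0.036],
    [0,0,0.02],
    [0,0,0],
    [0,0,0]
  ],
  "dr": [
    [0,0,-2.5],
    [0,0,0],
    [0,0,0],
    [0,0,0],
    [0,0,0],
    [0,0,0],
    [0,0,0],
    [0,0,0],
    [0,0,0]
  ],
  "grip": 0.055
}}

```text
time_s: 17.1
position: [0.452, -0.0734, 0.1264]
eef_rot: [-3.138, -0.002, 1.507]
ft_force: [1.0, -0.0, 0.2]
gripper_width: 0.0551
grasp_force: 0.0
```

```bash
python3 - <<'E'
from h import *
go(.4517,-.0747,.076,86.2)
E
```

```text
pos [ 0.452  -0.0734  0.1264] yaw0 86.3 turn [-0.19 -0.1   0.12] offset(after turn) [-0.0013 -0.0003  0.0504] rows 1.3 0.0
```

>>> {"method": "jog_arm", "body": {
  "offset": [
    [-0.001,0,0.02],
    [0,0,0.02],
    [0,0,0.0105],
    [0,0,0]
  ],
  "dr": [
    [0,0,0],
    [0,0,0],
    [0,0,0],
    [0,0,0]
  ]
}}

```text
time_s: 17.43
position: [0.453, -0.0742, 0.0767]
eef_rot: [-3.141, -0.001, 1.508]
ft_force: [-0.9, 0.5, 0.1]
gripper_width: 0.0552
grasp_force: 0.0
```

>>> {"method": "jog_arm", "body": {
  "offset": [
    [0,0,0],
    [0,0,0],
    [0,0,0],
    [0,0,0],
    [0,0,0],
    [0,0,0]
  ],
  "dr": [
    [0,0,0],
    [0,0,0],
    [0,0,0],
    [0,0,0],
    [0,0,0],
    [0,0,0]
  ],
  "grip": 0.0,
  "newtons": 40
}}

```text
time_s: 17.93
position: [0.4531, -0.0744, 0.0783]
eef_rot: [3.139, -0.001, 1.507]
ft_force: [-2.2, -0.1, 7.8]
gripper_width: 0.0202
grasp_force: 39.1
```

>>> {"method": "jog_arm", "body": {
  "offset": [
    [0,0,-0.01],
    [0,0,-0.02],
    [0,0,-0.025],
    [0,0,-0.025],
    [0,0,-0.02],
    [0,0,0]
  ],
  "dr": [
    [0,0,0],
    [0,0,0],
    [0,0,0],
    [0,0,0],
    [0,0,0],
    [0,0,0]
  ]
}}

```text
time_s: 18.43
position: [0.4552, -0.0751, 0.1813]
eef_rot: [3.132, 0.001, 1.507]
ft_force: [0.4, 0.2, -0.2]
gripper_width: 0.0202
grasp_force: 39.2
```

```bash
python3 look.py w8; python3 - <<'E'
from h import *
go(.4847,-.3376,.1,86.2)
E
```

```text
pos [ 0.4541 -0.0748  0.1795] yaw0 86.3 turn [0.37 0.01 0.15] offset(after turn) [-0.2602  0.048   0.0795] rows 6.9 0.1
```

>>> {"method": "jog_arm", "body": {
  "offset": [
    [-0.0325,0.006,0],
    [-0.0325,0.006,0],
    [-0.0325,0.006,0],
    [-0.0325,0.006,0],
    [-0.0325,0.006,0],
    [-0.0325,0.006,0],
    [-0.0325,0.006,0],
    [-0.0325,0.006,0],
    [0,0,0.035],
    [0,0,0.035],
    [0,0,0.03],
    [0,0,0.01]
  ],
  "dr": [
    [0,0,0],
    [0,0,0],
    [0,0,0],
    [0,0,0],
    [0,0,0],
    [0,0,0],
    [0,0,0],
    [0,0,0],
    [0,0,0],
    [0,0,0],
    [0,0,0],
    [0,0,0]
  ]
}}

```text
time_s: 19.48
position: [0.4799, -0.3344, 0.061]
eef_rot: [-3.133, -0.007, 1.506]
ft_force: [-0.7, 1.8, 0.1]
gripper_width: 0.02
grasp_force: 39.2
```

>>> {"method": "jog_arm", "body": {
  "offset": [
    [0,0,0.006],
    [0,0,0.005],
    [0,0,0]
  ],
  "dr": [
    [0,0,0],
    [0,0,0],
    [0,0,0]
  ]
}}

```text
time_s: 19.73
position: [0.4836, -0.3368, 0.0559]
eef_rot: [-3.141, -0.001, 1.507]
ft_force: [0.0, -0.0, -0.3]
gripper_width: 0.0203
grasp_force: 39.5
```

>>> {"method": "jog_arm", "body": {
  "offset": [
    [0,0,0.002],
    [0,0,0]
  ],
  "dr": [
    [0,0,0],
    [0,0,0]
  ]
}}

```text
time_s: 19.9
position: [0.4848, -0.3375, 0.055]
eef_rot: [3.139, 0.001, 1.507]
ft_force: [1.0, -0.2, 0.0]
gripper_width: 0.0199
grasp_force: 39.5
```

>>> {"method": "jog_arm", "body": {
  "offset": [
    [0,0,0],
    [0,0,0],
    [0,0,0],
    [0,0,0],
    [0,0,0]
  ],
  "dr": [
    [0,0,0],
    [0,0,0],
    [0,0,0],
    [0,0,0],
    [0,0,0]
  ],
  "grip": 0.05
}}

```text
time_s: 20.32
position: [0.4835, -0.3368, 0.0538]
eef_rot: [3.142, -0.001, 1.507]
ft_force: [0.5, -0.7, 0.0]
gripper_width: 0.0498
grasp_force: 0.0
```

>>> {"method": "jog_arm", "body": {
  "offset": [
    [0,0,-0.02],
    [0,0,-0.03],
    [0,0,-0.04],
    [0.01,0,-0.04],
    [0.03,0,-0.04],
    [0.03,0,-0.03],
    [0.02,-0.02,0],
    [0,0,0],
    [0,0,0]
  ],
  "dr": [
    [0,0,0],
    [0,0,0],
    [0,0,0],
    [0,0,0],
    [0,0,0],
    [0,0,0],
    [0,0,0],
    [0,0,0],
    [0,0,0]
  ],
  "grip": 0.07
}}

```text
time_s: 21.07
position: [0.468, -0.25, 0.2472]
eef_rot: [3.141, -0.001, 1.509]
ft_force: [0.1, -0.8, 0.3]
gripper_width: 0.0695
grasp_force: 0.0
```

```bash
python3 look.py w9 cap_a:.024 flat_a:.017 mat:.003; python3 - <<'E'
from h import *
go(.496,-.259,.1,86.2)
E
```

```text
cap_a 0.58 [342. 236.] [ 0.488 -0.335] rect [ 485.2 -332.9] [78.8 70.4] 89.2 circ [ 485.7 -333.5] 40.6
flat_a 0.82 [276. 252.] [ 0.398 -0.356] rect [ 396.8 -358.7] [59.6 54. ] 86.4 circ [ 395.6 -357.8] 31.3
flat_a 0.82 [346. 174.] [ 0.497 -0.254] rect [ 499.2 -256.4] [54.5 54.5] 86.4 circ [ 498.6 -256.3] 28.4
flat_a 0.61 [276. 182.] [ 0.409 -0.258] rect [ 408. -257.] [55.1 56. ] 86.4 circ [ 408.  -256.7] 29.1
mat 0.9 [305. 205.] [ 0.442 -0.296] rect [ 445.8 -308.7] [194.6 171.4] 84.4 circ [ 445.6 -307.4] 125.8
pos [ 0.4691 -0.2521  0.2458] yaw0 86.3 turn [-0.05 -0.07  0.11] offset(after turn) [-0.0051  0.0273  0.1458] rows 3.7 0.0
```

View pics/w9.png

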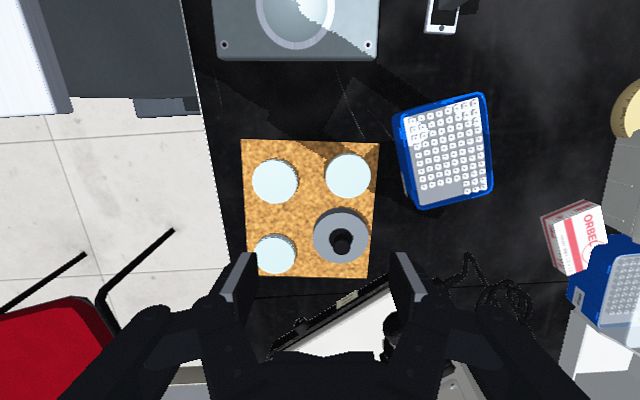

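The view shows cap c standing on the mat at (342,236), flats at (276,182), (346,175) and (275,253), and lens c uncovered at the top. Next I go to the flat at (346,175), world about (.497, -.259). I'll grip it in two directions to centre it.

```bash
python3 - <<'E'
from h import *
go(.497,-.259,.045,41)
E
```

```text
pos [ 0.4691 -0.2521  0.2458] yaw0 86.3 turn [-0.08 -0.05 45.31] offset(after turn) [0.0165 0.0235 0.2008] rows 5.1 6.5
```

>>> {"method": "jog_arm", "body": {
  "offset": [
    [0,0,0],
    [0,0,0],
    [0,0,0],
    [0,0,0],
    [0,0,0],
    [0,0,0],
    [0,0,0],
    [0.0165,0.0235,0.02]
  ],
  "dr": [
    [0,0,6.5],
    [0,0,6.5],
    [0,0,6.5],
    [0,0,6.5],
    [0,0,6.5],
    [0,0,6.5],
    [0,0,6.3],
    [0,0,0]
  ],
  "grip": 0.07
}}

```text
time_s: 21.93
position: [0.4949, -0.2589, 0.2287]
eef_rot: [3.141, 0.0, 0.71]
ft_force: [0.4, -0.6, 0.5]
gripper_width: 0.0703
grasp_force: 0.0
```

>>> {"method": "jog_arm", "body": {
  "offset": [
    [0,0,0.03],
    [0,0,0.03],
    [0,0,0.03],
    [0,0,0.03],
    [0,0,0.03],
    [0,0,0.03],
    [0,0,0.01],
    [0,0,0],
    [0,0,0]
  ],
  "dr": [
    [0,0,0],
    [0,0,0],
    [0,0,0],
    [0,0,0],
    [0,0,0],
    [0,0,0],
    [0,0,0],
    [0,0,0],
    [0,0,0]
  ]
}}

```text
time_s: 22.68
position: [0.4968, -0.2585, 0.0359]
eef_rot: [-3.139, -0.0, 0.716]
ft_force: [0.6, 0.2, 1.1]
gripper_width: 0.0703
grasp_force: 0.0
```

>>> {"method": "jog_arm", "body": {
  "offset": [
    [0,0,0.002],
    [0,0,0.001],
    [0,0,0]
  ],
  "dr": [
    [0,0,0],
    [0,0,0],
    [0,0,0]
  ]
}}

```text
time_s: 22.93
position: [0.4977, -0.2586, 0.0349]
eef_rot: [3.14, -0.001, 0.716]
ft_force: [-0.1, 0.2, 0.3]
gripper_width: 0.0701
grasp_force: 0.0
```

>>> {"method": "jog_arm", "body": {
  "offset": [
    [0,0,0.002],
    [0,0,0.001],
    [0,0,0]
  ],
  "dr": [
    [0,0,0],
    [0,0,0],
    [0,0,0]
  ]
}}

```text
time_s: 23.18
position: [0.4968, -0.258, 0.0308]
eef_rot: [-3.141, -0.001, 0.716]
ft_force: [-0.0, -0.4, 0.3]
gripper_width: 0.0699
grasp_force: 0.0
```

>>> {"method": "jog_arm", "body": {
  "offset": [
    [0,0,0.002],
    [0,0,0.001],
    [0,0,0]
  ],
  "dr": [
    [0,0,0],
    [0,0,0],
    [0,0,0]
  ]
}}

```text
time_s: 23.43
position: [0.4965, -0.2579, 0.0272]
eef_rot: [-3.14, -0.0, 0.716]
ft_force: [1.1, 0.2, -0.3]
gripper_width: 0.0697
grasp_force: 0.0
```

>>> {"method": "jog_arm", "body": {
  "offset": [
    [0,0,0],
    [0,0,0],
    [0,0,0],
    [0,0,0]
  ],
  "dr": [
    [0,0,0],
    [0,0,0],
    [0,0,0],
    [0,0,0]
  ],
  "grip": 0.03,
  "newtons": 25
}}

```text
time_s: 23.77
position: [0.4967, -0.258, 0.0276]
eef_rot: [-3.141, -0.001, 0.716]
ft_force: [-0.6, 1.0, 2.5]
gripper_width: 0.0546
grasp_force: 26.4
```

>>> {"method": "jog_arm", "body": {
  "offset": [
    [0,0,0],
    [0,0,0],
    [0,0,0]
  ],
  "dr": [
    [0,0,0],
    [0,0,0],
    [0,0,0]
  ],
  "grip": 0.065
}}

```text
time_s: 24.02
position: [0.4968, -0.258, 0.0273]
eef_rot: [-3.141, -0.001, 0.716]
ft_force: [-0.4, 0.2, -0.4]
gripper_width: 0.0649
grasp_force: 0.0
```

>>> {"method": "jog_arm", "body": {
  "offset": [
    [0,0,0],
    [0,0,0],
    [0,0,0],
    [0,0,0],
    [0,0,0],
    [0,0,0],
    [0,0,0],
    [0,0,0],
    [0,0,0],
    [0,0,0],
    [0,0,0],
    [0,0,0]
  ],
  "dr": [
    [0,0,-6.5],
    [0,0,-6.5],
    [0,0,-6.5],
    [0,0,-6.5],
    [0,0,-6.5],
    [0,0,-6.5],
    [0,0,-6.5],
    [0,0,-6.5],
    [0,0,-6.5],
    [0,0,-6.5],
    [0,0,0],
    [0,0,0]
  ]
}}

```text
time_s: 25.02
position: [0.4967, -0.258, 0.0273]
eef_rot: [3.141, -0.001, 1.848]
ft_force: [-0.2, 0.3, 0.5]
gripper_width: 0.0645
grasp_force: 0.0
```

>>> {"method": "jog_arm", "body": {
  "offset": [
    [0,0,0],
    [0,0,0],
    [0,0,0],
    [0,0,0]
  ],
  "dr": [
    [0,0,0],
    [0,0,0],
    [0,0,0],
    [0,0,0]
  ],
  "grip": 0.03
}}

```text
time_s: 25.35
position: [0.4968, -0.258, 0.0277]
eef_rot: [3.141, -0.001, 1.85]
ft_force: [-0.1, 0.3, 4.0]
gripper_width: 0.0546
grasp_force: 26.3
```

>>> {"method": "jog_arm", "body": {
  "offset": [
    [0,0,-0.01],
    [0,0,-0.02],
    [0,0,-0.03],
    [0,0,-0.03],
    [0,0,-0.02],
    [0,0,0]
  ],
  "dr": [
    [0,0,0],
    [0,0,0],
    [0,0,0],
    [0,0,0],
    [0,0,0],
    [0,0,0]
  ]
}}

```text
time_s: 25.85
position: [0.4994, -0.2598, 0.1425]
eef_rot: [3.135, 0.006, 1.851]
ft_force: [0.1, -0.1, -0.7]
gripper_width: 0.0549
grasp_force: 26.8
```

```bash
python3 look.py w10 block:.026; python3 - <<'E'
from h import *
go(.4517,-.0747,.1,86.2)
go(.4517,-.0747,.1)
im=cv2.imread('pics/w10.png'); cv2.imwrite('pics/c10.png',im[0:240,100:460])
E
```

```text
block 0.59 [381.  14.] [ 0.499 -0.113] rect [ 487.2 -123.6] [102.9  30.7] 16.0 circ [ 483.2 -109.7] 51.5
pos [ 0.4971 -0.2584  0.1386] yaw0 106.0 turn [ 0.1   0.02 19.83] offset(after turn) [ 0.1803 -0.0575  0.0386] rows 4.8 2.8
pos [ 0.4971 -0.2584  0.1386] yaw0 106.0 turn [0.1  0.04 0.  ] offset(after turn) [0.1891 0.0071 0.0386] rows 4.8 0.0
```

>>> {"method": "jog_arm", "body": {
  "offset": [
    [0,0,0],
    [0,0,0],
    [0,0,0],
    [0.03,-0.0096,0],
    [0.03,-0.0096,0],
    [0.03,-0.0096,0],
    [0.03,-0.0096,0],
    [0.03,-0.0096,0],
    [0.03,-0.0096,0],
    [0,0,0.02],
    [0,0,0.02],
    [0,0,0]
  ],
  "dr": [
    [0,0,6.6],
    [0,0,6.6],
    [0,0,6.6],
    [0,0,0],
    [0,0,0],
    [0,0,0],
    [0,0,0],
    [0,0,0],
    [0,0,0],
    [0,0,0],
    [0,0,0],
    [0,0,0]
  ]
}}

```text
time_s: 26.95
position: [0.4473, -0.073, 0.0941]
eef_rot: [-3.133, -0.003, 1.507]
ft_force: [-1.7, 0.1, -1.2]
gripper_width: 0.0547
grasp_force: 27.0
```

```bash
python3 look.py w11 block:.026 cap_a:.047 flat_a:.08; python3 - <<'E'
from h import *
go(.4515,-.0752,.075,86.2)
E
```

```text
block 0.63 [332. 139.] [ 0.457 -0.013] rect [455.2 -29.1] [183.6 169.5] 86.1 circ [454.8 -28.5] 123.9
cap_a 0.74 [331.  44.] [0.459 0.037] rect [458.8  30.2] [52.7 73.4] 86.1 circ [459.6  40.6] 37.3
cap_a 0.46 [545. 125.] [ 0.575 -0.011] rect [575.7 -18.1] [ 29.8 133.3] 1.5 circ [583.5 -17.9] 66.8
flat_a 0.94 [321. 266.] [ 0.447 -0.072] rect [448.5 -72.9] [60.9 56.3] 86.4 circ [448.3 -72.9] 31.0
pos [ 0.4512 -0.0751  0.0977] yaw0 86.2 turn [-0.04 -0.07  0.01] offset(after turn) [-0.0001  0.0003  0.0227] rows 0.6 0.0
```

>>> {"method": "jog_arm", "body": {
  "offset": [
    [0.001,0.0005,0.012],
    [0,0,0.012],
    [0,0,0.004],
    [0,0,0],
    [0,0,0]
  ],
  "dr": [
    [0,0,0],
    [0,0,0],
    [0,0,0],
    [0,0,0],
    [0,0,0]
  ]
}}

```text
time_s: 27.57
position: [0.4519, -0.0741, 0.0701]
eef_rot: [3.141, -0.001, 1.505]
ft_force: [0.7, -0.5, -1.7]
gripper_width: 0.0546
grasp_force: 27.0
```

>>> {"method": "jog_arm", "body": {
  "offset": [
    [0,0,0.001],
    [0,0,0.001],
    [0,0,0]
  ],
  "dr": [
    [0,0,0],
    [0,0,0],
    [0,0,0]
  ]
}}

```text
time_s: 27.82
position: [0.4519, -0.0738, 0.068]
eef_rot: [3.141, -0.001, 1.505]
ft_force: [-0.7, 0.3, -1.0]
gripper_width: 0.0547
grasp_force: 27.0
```

>>> {"method": "jog_arm", "body": {
  "offset": [
    [0,0,0.001],
    [0,0,0]
  ],
  "dr": [
    [0,0,0],
    [0,0,0]
  ]
}}

```text
time_s: 27.98
position: [0.4517, -0.0737, 0.0668]
eef_rot: [3.142, -0.001, 1.505]
ft_force: [-0.0, -0.2, -1.1]
gripper_width: 0.0548
grasp_force: 27.0
```

>>> {"method": "jog_arm", "body": {
  "offset": [
    [0,0,0.001],
    [0,0,0]
  ],
  "dr": [
    [0,0,0],
    [0,0,0]
  ]
}}

```text
time_s: 28.15
position: [0.4516, -0.0737, 0.0656]
eef_rot: [-3.141, -0.001, 1.505]
ft_force: [-0.8, -0.9, -0.7]
gripper_width: 0.0545
grasp_force: 27.0
```

>>> {"method": "jog_arm", "body": {
  "offset": [
    [0,0,0.001],
    [0,0,0]
  ],
  "dr": [
    [0,0,0],
    [0,0,0]
  ]
}}

```text
time_s: 28.32
position: [0.4517, -0.0737, 0.0647]
eef_rot: [-3.142, -0.001, 1.505]
ft_force: [-0.2, -0.3, 0.1]
gripper_width: 0.055
grasp_force: 27.2
```

>>> {"method": "jog_arm", "body": {
  "offset": [
    [0,0,0.0005],
    [0,0,0]
  ],
  "dr": [
    [0,0,0],
    [0,0,0]
  ]
}}

```text
time_s: 28.48
position: [0.4517, -0.0737, 0.0646]
eef_rot: [3.142, -0.001, 1.505]
ft_force: [-1.5, 0.3, 4.6]
gripper_width: 0.0548
grasp_force: 27.6
```

>>> {"method": "jog_arm", "body": {
  "offset": [
    [0,0,-0.0005],
    [0,0,0]
  ],
  "dr": [
    [0,0,0],
    [0,0,0]
  ]
}}

```text
time_s: 28.65
position: [0.4517, -0.0737, 0.0647]
eef_rot: [3.142, -0.001, 1.505]
ft_force: [-0.2, -0.4, -0.1]
gripper_width: 0.0548
grasp_force: 27.1
```

>>> {"method": "jog_arm", "body": {
  "offset": [
    [0,0,0],
    [0,0,0],
    [0,0,0],
    [0,0,0],
    [0,0,0]
  ],
  "dr": [
    [0,0,0],
    [0,0,0],
    [0,0,0],
    [0,0,0],
    [0,0,0]
  ],
  "grip": 0.072
}}

```text
time_s: 29.07
position: [0.4517, -0.0737, 0.0646]
eef_rot: [-3.141, -0.001, 1.505]
ft_force: [0.2, 0.9, -0.6]
gripper_width: 0.0722
grasp_force: 0.0
```

>>> {"method": "jog_arm", "body": {
  "offset": [
    [0,0,-0.01],
    [0,0,-0.02],
    [0,0,-0.03],
    [0,0,-0.04],
    [-0.02,0,-0.04],
    [-0.02,0,-0.01],
    [0,0,0],
    [0,0,0]
  ],
  "dr": [
    [0,0,0],
    [0,0,0],
    [0,0,0],
    [0,0,0],
    [0,0,0],
    [0,0,0],
    [0,0,0],
    [0,0,0]
  ]
}}

```text
time_s: 29.73
position: [0.4494, -0.113, 0.2126]
eef_rot: [3.14, -0.001, 1.503]
ft_force: [-0.7, 0.3, -0.5]
gripper_width: 0.0719
grasp_force: 0.0
```

```bash
python3 look.py w12 block:.026 cap_a:.047 flat_a:.054; python3 - <<'E'
from h import *
go(.4596,.0405,.1,86.2)
im=cv2.imread('pics/w12.png')
cv2.imwrite('pics/c12.png',cv2.resize(im[60:300,200:440],None,fx=2.4,fy=2.4))
E
```

```text
block 0.62 [322.  93.] [ 0.453 -0.02 ] rect [452.3 -31.1] [177.7 169.9] 86.1 circ [451.4 -29.9] 120.8
cap_a 0.67 [360. 331.] [ 0.481 -0.296] rect [ 482.5 -299. ] [71.8 66.9] 86.2 circ [ 483. -301.] 39.7
flat_a 0.83 [298. 287.] [ 0.413 -0.223] rect [ 412.8 -225. ] [53.7 48.8] 60.6 circ [ 412.7 -225.3] 27.6
flat_a 0.81 [297. 343.] [ 0.404 -0.302] rect [ 403.9 -301. ] [32.  49.6] 78.9 circ [ 402.3 -309.8] 25.0
flat_a 0.62 [321. 148.] [ 0.449 -0.07 ] rect [450.7 -71.2] [55.5 55. ] 42.3 circ [451.7 -70.9] 28.7
pos [ 0.4479 -0.1114  0.2103] yaw0 86.3 turn [-0.22 -0.14  0.06] offset(after turn) [0.1523 0.0016 0.1103] rows 4.7 0.0
```

View pics/c12.png

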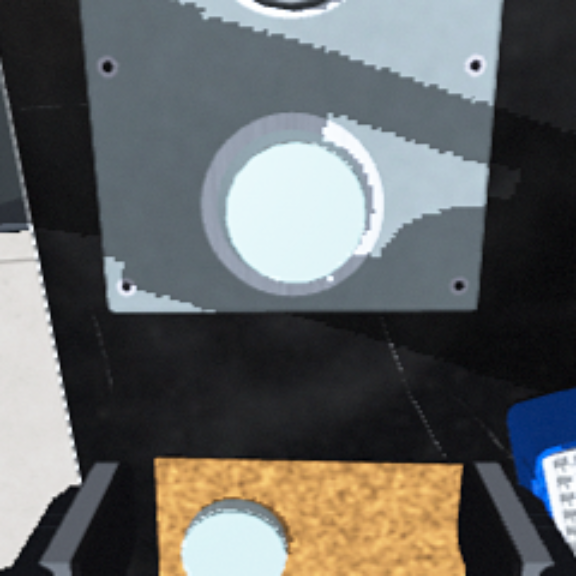

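Flat 1 rests on lens c, looking level. The lens ring is centred at crop (292,204) and the flat at (296,212). I check that offset numerically and head for cap b.

```bash
python3 - <<'E'
from h import *
c=arm.calibration('wrist'); c['T']=np.load('pics/w12_T.npy')
print(px2w('wrist',(321.9,145.2),.026,c),px2w('wrist',(323.3,148.3),.054,c))
im=cv2.imread('pics/w12.png')
# white disc fit
m=cv2.inRange(im,(200,205,190),(255,255,240)); m[:100]=0;m[200:]=0; m[:,:285]=0;m[:,360:]=0
k=cv2.morphologyEx(m,cv2.MORPH_OPEN,np.ones((9,9),np.uint8)); q=cv2.findNonZero(k); print(cv2.minEnclosingCircle(q))
E
```

```text
[ 0.44974226 -0.07132747  0.026     ] [ 0.4513109  -0.07044347  0.054     ]
((323.0107727050781, 147.995849609375), 29.53850746154785)
```

>>> {"method": "jog_arm", "body": {
  "offset": [
    [0.0305,0,0],
    [0.0305,0,0],
    [0.0305,0,0],
    [0.0305,0,0],
    [0.0305,0.0015,0],
    [0,0,0.03],
    [0,0,0.03],
    [0,0,0.02],
    [0,0,0],
    [0,0,0]
  ],
  "dr": [
    [0,0,0],
    [0,0,0],
    [0,0,0],
    [0,0,0],
    [0,0,0],
    [0,0,0],
    [0,0,0],
    [0,0,0],
    [0,0,0],
    [0,0,0]
  ],
  "grip": 0.055
}}

```text
time_s: 30.77
position: [0.4588, 0.0403, 0.1304]
eef_rot: [-3.136, -0.001, 1.506]
ft_force: [-0.0, 0.2, 0.0]
gripper_width: 0.0552
grasp_force: 0.0
```

```bash
python3 - <<'E'
from h import *
go(.4596,.0405,.080,86.2)
E
```

```text
pos [0.4588 0.0403 0.1304] yaw0 86.3 turn [-0.33 -0.05  0.1 ] offset(after turn) [0.0002 0.0008 0.0504] rows 1.3 0.0
```

>>> {"method": "jog_arm", "body": {
  "offset": [
    [0,-0.0005,0.02],
    [0,0,0.02],
    [0,0,0.0105],
    [0,0,0]
  ],
  "dr": [
    [0,0,0],
    [0,0,0],
    [0,0,0],
    [0,0,0]
  ]
}}

```text
time_s: 31.1
position: [0.4596, 0.0398, 0.0809]
eef_rot: [-3.139, -0.001, 1.505]
ft_force: [-0.9, -0.5, 0.2]
gripper_width: 0.0548
grasp_force: 0.0
```

>>> {"method": "jog_arm", "body": {
  "offset": [
    [0,0,0],
    [0,0,0],
    [0,0,0],
    [0,0,0],
    [0,0,0],
    [0,0,0]
  ],
  "dr": [
    [0,0,0],
    [0,0,0],
    [0,0,0],
    [0,0,0],
    [0,0,0],
    [0,0,0]
  ],
  "grip": 0.0,
  "newtons": 40
}}

```text
time_s: 31.6
position: [0.4608, 0.0398, 0.0828]
eef_rot: [3.14, -0.001, 1.505]
ft_force: [-2.0, -0.2, 7.2]
gripper_width: 0.0198
grasp_force: 39.1
```

>>> {"method": "jog_arm", "body": {
  "offset": [
    [0,0,-0.01],
    [0,0,-0.02],
    [0,0,-0.025],
    [0,0,-0.025],
    [0,0,-0.02],
    [0,0,0]
  ],
  "dr": [
    [0,0,0],
    [0,0,0],
    [0,0,0],
    [0,0,0],
    [0,0,0],
    [0,0,0]
  ]
}}

```text
time_s: 32.1
position: [0.4632, 0.0397, 0.1859]
eef_rot: [3.132, -0.002, 1.505]
ft_force: [1.5, -0.7, 0.2]
gripper_width: 0.0198
grasp_force: 39.2
```

```bash
python3 - <<'E'
from h import *
go(.495,-.2545,.08,86.2)
E
```

```text
pos [0.4632 0.0397 0.1859] yaw0 86.2 turn [ 0.53 -0.1   0.04] offset(after turn) [-0.2914  0.0512  0.1059] rows 7.9 0.1
```

>>> {"method": "jog_arm", "body": {
  "offset": [
    [-0.0364,0.0064,0],
    [-0.0364,0.0064,0],
    [-0.0364,0.0064,0],
    [-0.0364,0.0064,0],
    [-0.0364,0.0064,0],
    [-0.0364,0.0064,0],
    [-0.0364,0.0064,0],
    [-0.0364,0.0064,0],
    [0,0,0.04],
    [0,0,0.04],
    [0,0,0.03],
    [0,0,0.01]
  ],
  "dr": [
    [0,0,0],
    [0,0,0],
    [0,0,0],
    [0,0,0],
    [0,0,0],
    [0,0,0],
    [0,0,0],
    [0,0,0],
    [0,0,0],
    [0,0,0],
    [0,0,0],
    [0,0,0]
  ]
}}

```text
time_s: 33.1
position: [0.4883, -0.2528, 0.0575]
eef_rot: [-3.133, -0.005, 1.505]
ft_force: [-6.2, -2.0, 30.7]
gripper_width: 0.0195
grasp_force: 44.7
```

>>> {"method": "jog_arm", "body": {
  "offset": [
    [0,0,0.002],
    [0,0,0],
    [0,0,0]
  ],
  "dr": [
    [0,0,0],
    [0,0,0],
    [0,0,0]
  ]
}}

```text
time_s: 33.35
position: [0.4924, -0.2541, 0.0593]
eef_rot: [3.141, -0.001, 1.505]
ft_force: [0.1, -0.3, -0.8]
gripper_width: 0.0195
grasp_force: 43.4
```

>>> {"method": "jog_arm", "body": {
  "offset": [
    [0,0,0.001],
    [0,0,0]
  ],
  "dr": [
    [0,0,0],
    [0,0,0]
  ]
}}

```text
time_s: 33.52
position: [0.4927, -0.2542, 0.0588]
eef_rot: [3.14, -0.0, 1.506]
ft_force: [-0.3, 0.4, -1.5]
gripper_width: 0.0201
grasp_force: 43.4
```

>>> {"method": "jog_arm", "body": {
  "offset": [
    [0,0,0],
    [0,0,0],
    [0,0,0],
    [0,0,0],
    [0,0,0]
  ],
  "dr": [
    [0,0,0],
    [0,0,0],
    [0,0,0],
    [0,0,0],
    [0,0,0]
  ],
  "grip": 0.05
}}

```text
time_s: 33.93
position: [0.4922, -0.2541, 0.0584]
eef_rot: [3.142, -0.001, 1.505]
ft_force: [-0.5, 0.2, 0.5]
gripper_width: 0.05
grasp_force: 0.0
```

>>> {"method": "jog_arm", "body": {
  "offset": [
    [0,0,-0.02],
    [0,0,-0.03],
    [0,0,-0.04],
    [0,0,-0.04],
    [0,-0.03,-0.04],
    [0,-0.04,-0.03],
    [0,0,0],
    [0,0,0]
  ],
  "dr": [
    [0,0,0],
    [0,0,0],
    [0,0,0],
    [0,0,0],
    [0,0,0],
    [0,0,0],
    [0,0,0],
    [0,0,0]
  ],
  "grip": 0.07
}}

```text
time_s: 34.6
position: [0.4333, -0.2507, 0.2486]
eef_rot: [3.138, 0.001, 1.504]
ft_force: [1.0, 0.3, 0.1]
gripper_width: 0.0698
grasp_force: 0.0
```

```bash
python3 look.py w13 cap_a:.024 flat_a:.017 mat:.003; python3 - <<'E'
from h import *
go(.405,-.2595,.045,0)
E
```

```text
cap_a 0.91 [371. 167.] [ 0.492 -0.246] rect [ 493.1 -249.7] [71.6 74.2] 11.2 circ [ 492.7 -249.5] 38.3
cap_a 0.89 [367. 233.] [ 0.486 -0.332] rect [ 485.4 -331.2] [78.5 71.8] 87.2 circ [ 483.5 -331.8] 40.2
flat_a 0.82 [331.  14.] [ 0.454 -0.082] rect [452.7 -81.4] [24.3 57.8] 86.2 circ [453.4 -71.2] 28.9
flat_a 0.73 [302. 179.] [ 0.407 -0.256] rect [ 407.4 -255.5] [55.9 53.8] 40.7 circ [ 408.3 -256.3] 29.0
flat_a 0.68 [297. 252.] [ 0.392 -0.357] rect [ 394.9 -356.3] [56.2 60.1] 6.1 circ [ 394.2 -356.8] 31.4
mat 0.69 [324. 208.] [ 0.432 -0.302] rect [ 445.  -306.2] [196.5 171.5] 84.9 circ [ 443.  -306.1] 126.8
pos [ 0.4341 -0.2502  0.2453] yaw0 86.3 turn [-1.800e-01 -3.000e-02  8.625e+01] offset(after turn) [-0.0291  0.0093  0.2003] rows 5.1 12.3
```

```bash
python3 - <<'E'
from h import *
go(.406,-.2595,.028,41)
E
```

```text
pos [ 0.4341 -0.2502  0.2453] yaw0 86.3 turn [-0.15 -0.08 45.25] offset(after turn) [-0.0273 -0.0114  0.2173] rows 5.5 6.5
```

>>> {"method": "jog_arm", "body": {
  "offset": [
    [0,0,0],
    [0,0,0],
    [0,0,0],
    [0,0,0],
    [0,0,0],
    [0,0,0],
    [0,0,0],
    [-0.0273,-0.0114,0],
    [0,0,0.025],
    [0,0,0.025],
    [0,0,0.025],
    [0,0,0.025]
  ],
  "dr": [
    [0,0,6.5],
    [0,0,6.5],
    [0,0,6.5],
    [0,0,6.5],
    [0,0,6.5],
    [0,0,6.5],
    [0,0,6.3],
    [0,0,0],
    [0,0,0],
    [0,0,0],
    [0,0,0],
    [0,0,0]
  ],
  "grip": 0.07
}}

```text
time_s: 35.8
position: [0.4059, -0.2594, 0.1443]
eef_rot: [-3.139, -0.0, 0.715]
ft_force: [-0.2, -0.3, -0.5]
gripper_width: 0.0699
grasp_force: 0.0
```

>>> {"method": "jog_arm", "body": {
  "offset": [
    [0,0,0.025],
    [0,0,0.025],
    [0,0,0.025],
    [0,0,0.02],
    [0,0,0.01],
    [0,0,0.006],
    [0,0,0],
    [0,0,0],
    [0,0,0]
  ],
  "dr": [
    [0,0,0],
    [0,0,0],
    [0,0,0],
    [0,0,0],
    [0,0,0],
    [0,0,0],
    [0,0,0],
    [0,0,0],
    [0,0,0]
  ]
}}

```text
time_s: 36.55
position: [0.4064, -0.2598, 0.0358]
eef_rot: [-3.141, -0.001, 0.715]
ft_force: [0.3, 0.1, -0.3]
gripper_width: 0.0703
grasp_force: 0.0
```

```bash
python3 - <<'E'
from h import *
go(.406,-.2595,.028,41)
E
```

```text
pos [ 0.4064 -0.2598  0.0358] yaw0 41.0 turn [-0.02 -0.04 -0.04] offset(after turn) [-0.0001 -0.0005  0.0078] rows 0.2 0.0
```

>>> {"method": "jog_arm", "body": {
  "offset": [
    [0,0,0.004],
    [0,0,0.0035],
    [0,0,0],
    [0,0,0]
  ],
  "dr": [
    [0,0,0],
    [0,0,0],
    [0,0,0],
    [0,0,0]
  ]
}}

```text
time_s: 36.88
position: [0.4058, -0.2595, 0.0282]
eef_rot: [-3.141, -0.001, 0.715]
ft_force: [-0.5, 0.2, 0.1]
gripper_width: 0.0702
grasp_force: 0.0
```

>>> {"method": "jog_arm", "body": {
  "offset": [
    [0,0,0],
    [0,0,0],
    [0,0,0],
    [0,0,0]
  ],
  "dr": [
    [0,0,0],
    [0,0,0],
    [0,0,0],
    [0,0,0]
  ],
  "grip": 0.03,
  "newtons": 25
}}

```text
time_s: 37.22
position: [0.4058, -0.2595, 0.0286]
eef_rot: [-3.141, -0.001, 0.715]
ft_force: [-0.9, 0.9, 6.5]
gripper_width: 0.0546
grasp_force: 25.8
```

>>> {"method": "jog_arm", "body": {
  "offset": [
    [0,0,0],
    [0,0,0],
    [0,0,0]
  ],
  "dr": [
    [0,0,0],
    [0,0,0],
    [0,0,0]
  ],
  "grip": 0.067
}}

```text
time_s: 37.47
position: [0.4058, -0.2595, 0.028]
eef_rot: [-3.141, -0.001, 0.715]
ft_force: [0.2, -0.1, 0.6]
gripper_width: 0.0673
grasp_force: 0.0
```

>>> {"method": "jog_arm", "body": {
  "offset": [
    [0,0,0],
    [0,0,0],
    [0,0,0],
    [0,0,0],
    [0,0,0],
    [0,0,0],
    [0,0,0],
    [0,0,0],
    [0,0,0],
    [0,0,0],
    [0,0,0],
    [0,0,0]
  ],
  "dr": [
    [0,0,-7],
    [0,0,-7],
    [0,0,-7],
    [0,0,-7],
    [0,0,-7],
    [0,0,-7],
    [0,0,-7],
    [0,0,-7],
    [0,0,-7],
    [0,0,-7],
    [0,0,-7],
    [0,0,-7]
  ]
}}

```text
time_s: 38.47
position: [0.4058, -0.2595, 0.0279]
eef_rot: [3.141, -0.001, 2.187]
ft_force: [-0.4, 0.2, -0.4]
gripper_width: 0.0671
grasp_force: 0.0
```

>>> {"method": "jog_arm", "body": {
  "offset": [
    [0,0,0],
    [0,0,0],
    [0,0,0],
    [0,0,0],
    [0,0,0],
    [0,0,0]
  ],
  "dr": [
    [0,0,0],
    [0,0,0],
    [0,0,0],
    [0,0,0],
    [0,0,0],
    [0,0,0]
  ],
  "grip": 0.03
}}

```text
time_s: 38.97
position: [0.4059, -0.2595, 0.0282]
eef_rot: [3.141, -0.001, 2.18]
ft_force: [-0.1, 0.4, 4.4]
gripper_width: 0.0551
grasp_force: 26.0
```

>>> {"method": "jog_arm", "body": {
  "offset": [
    [0,0,-0.01],
    [0,0,-0.02],
    [0,0,-0.03],
    [0,0,-0.03],
    [0,0,-0.02],
    [0,0,0]
  ],
  "dr": [
    [0,0,0],
    [0,0,0],
    [0,0,0],
    [0,0,0],
    [0,0,0],
    [0,0,0]
  ]
}}

```text
time_s: 39.47
position: [0.4081, -0.2614, 0.1417]
eef_rot: [3.139, 0.007, 2.18]
ft_force: [1.3, -0.6, -0.9]
gripper_width: 0.0546
grasp_force: 26.9
```

```bash
python3 - <<'E'
from h import *
go(.4577,.0401,.1,86.2)
E
```

```text
pos [ 0.4081 -0.2614  0.1417] yaw0 124.9 turn [ 0.29  0.31 38.72] offset(after turn) [0.3041 0.0295 0.0417] rows 7.7 5.5
```

>>> {"method": "jog_arm", "body": {
  "offset": [
    [0,0,0],
    [0,0,0],
    [0,0,0],
    [0,0,0],
    [0,0,0],
    [0,0,0]
  ],
  "dr": [
    [0,0,6.45],
    [0,0,6.45],
    [0,0,6.45],
    [0,0,6.45],
    [0,0,6.45],
    [0,0,6.45]
  ]
}}

```text
time_s: 39.97
position: [0.4051, -0.2591, 0.1366]
eef_rot: [-3.139, -0.002, 1.499]
ft_force: [0.1, -0.6, -1.1]
gripper_width: 0.0543
grasp_force: 26.9
```

>>> {"method": "jog_arm", "body": {
  "offset": [
    [0.034,0.0033,0],
    [0.034,0.0033,0],
    [0.034,0.0033,0],
    [0.034,0.0033,0],
    [0.034,0.0033,0],
    [0.034,0.0033,0],
    [0.034,0.0033,0],
    [0.034,0.0033,0],
    [0.03,0.0033,0],
    [0,0,0.02],
    [0,0,0.02],
    [0,0,0]
  ],
  "dr": [
    [0,0,0],
    [0,0,0],
    [0,0,0],
    [0,0,0],
    [0,0,0],
    [0,0,0],
    [0,0,0],
    [0,0,0],
    [0,0,0],
    [0,0,0],
    [0,0,0],
    [0,0,0]
  ]
}}

```text
time_s: 40.97
position: [0.452, 0.0407, 0.0948]
eef_rot: [-3.134, -0.001, 1.507]
ft_force: [-0.8, -0.1, -0.1]
gripper_width: 0.0546
grasp_force: 27.0
```

```bash
python3 look.py w14 block:.026; python3 - <<'E'
from h import *
go(.4577,.0401,.068,86.2)
E
```

```text
block 0.69 [336. 147.] [0.464 0.095] rect [461.2  76.2] [200.9 169.4] 86.2 circ [460.8  76.6] 130.8
pos [0.4537 0.0399 0.0971] yaw0 86.2 turn [-0.26 -0.05  0.04] offset(after turn) [0.0005 0.004  0.0291] rows 0.7 0.0
```

>>> {"method": "jog_arm", "body": {
  "offset": [
    [0,0,0.012],
    [0,0,0.012],
    [0,0,0],
    [0,0,0],
    [0,0,0]
  ],
  "dr": [
    [0,0,0],
    [0,0,0],
    [0,0,0],
    [0,0,0],
    [0,0,0]
  ]
}}

```text
time_s: 41.48
position: [0.4558, 0.0395, 0.0752]
eef_rot: [3.141, -0.001, 1.504]
ft_force: [-0.1, -0.8, -0.2]
gripper_width: 0.0551
grasp_force: 27.0
```

>>> {"method": "jog_arm", "body": {
  "offset": [
    [0.0006,0.002,0.004],
    [0,0,0.003],
    [0,0,0],
    [0,0,0]
  ],
  "dr": [
    [0,0,0],
    [0,0,0],
    [0,0,0],
    [0,0,0]
  ]
}}

```text
time_s: 41.82
position: [0.4572, 0.0403, 0.0674]
eef_rot: [-3.141, -0.001, 1.505]
ft_force: [0.3, 0.2, -0.1]
gripper_width: 0.0549
grasp_force: 27.0
```

>>> {"method": "jog_arm", "body": {
  "offset": [
    [0,0,0.001],
    [0,0,0]
  ],
  "dr": [
    [0,0,0],
    [0,0,0]
  ]
}}

```text
time_s: 41.98
position: [0.4572, 0.0404, 0.0663]
eef_rot: [-3.141, -0.001, 1.505]
ft_force: [0.1, 0.4, -1.5]
gripper_width: 0.0547
grasp_force: 27.0
```

>>> {"method": "jog_arm", "body": {
  "offset": [
    [0,0,0.001],
    [0,0,0]
  ],
  "dr": [
    [0,0,0],
    [0,0,0]
  ]
}}

```text
time_s: 42.15
position: [0.4572, 0.0404, 0.0653]
eef_rot: [-3.141, -0.001, 1.505]
ft_force: [0.6, -0.2, -2.2]
gripper_width: 0.0548
grasp_force: 27.0
```

>>> {"method": "jog_arm", "body": {
  "offset": [
    [0,0,0.0005],
    [0,0,0]
  ],
  "dr": [
    [0,0,0],
    [0,0,0]
  ]
}}

```text
time_s: 42.32
position: [0.4572, 0.0403, 0.0651]
eef_rot: [-3.141, -0.001, 1.505]
ft_force: [-1.0, 0.0, 2.8]
gripper_width: 0.0547
grasp_force: 27.4
```

Contact with the lens. I release, rise and check.

>>> {"method": "jog_arm", "body": {
  "offset": [
    [0,0,-0.0003],
    [0,0,0]
  ],
  "dr": [
    [0,0,0],
    [0,0,0]
  ]
}}

```text
time_s: 42.48
position: [0.4574, 0.0403, 0.0652]
eef_rot: [3.142, -0.001, 1.505]
ft_force: [-0.3, -0.4, 0.7]
gripper_width: 0.0549
grasp_force: 27.1
```

>>> {"method": "jog_arm", "body": {
  "offset": [
    [0,0,0],
    [0,0,0],
    [0,0,0],
    [0,0,0],
    [0,0,0]
  ],
  "dr": [
    [0,0,0],
    [0,0,0],
    [0,0,0],
    [0,0,0],
    [0,0,0]
  ],
  "grip": 0.072
}}

```text
time_s: 42.9
position: [0.4573, 0.0403, 0.0652]
eef_rot: [-3.141, -0.001, 1.505]
ft_force: [0.2, -0.6, 0.3]
gripper_width: 0.0719
grasp_force: 0.0
```

>>> {"method": "jog_arm", "body": {
  "offset": [
    [0,0,-0.01],
    [0,0,-0.02],
    [0,0,-0.03],
    [0,0,-0.04],
    [-0.02,0,-0.04],
    [-0.02,0,-0.01],
    [0,0,0],
    [0,0,0]
  ],
  "dr": [
    [0,0,0],
    [0,0,0],
    [0,0,0],
    [0,0,0],
    [0,0,0],
    [0,0,0],
    [0,0,0],
    [0,0,0]
  ]
}}

```text
time_s: 43.57
position: [0.455, 0.0012, 0.2132]
eef_rot: [3.14, -0.001, 1.503]
ft_force: [-0.1, 0.2, 0.4]
gripper_width: 0.0721
grasp_force: 0.0
```

```bash
python3 look.py w15 cap_a:.047 flat_a:.054 block:.026; python3 - <<'E'
from h import *
c=arm.calibration('wrist'); c['T']=np.load('pics/w15_T.npy')
im=cv2.imread('pics/w15.png')
m=cv2.inRange(im,(200,205,190),(255,255,240)); m[:100]=0;m[200:]=0; m[:,:285]=0;m[:,360:]=0
k=cv2.morphologyEx(m,cv2.MORPH_OPEN,np.ones((9,9),np.uint8)); u,r=cv2.minEnclosingCircle(cv2.findNonZero(k)); print(u,r,px2w('wrist',u,.054,c))
go(.4653,.1548,.080,86.2)
E
```

```text
cap_a 0.72 [367. 338.] [ 0.495 -0.193] rect [ 494.9 -200.8] [47.8 72.4] 71.6 circ [ 492.6 -210.2] 37.1
cap_a 0.67 [321.  27.] [0.462 0.145] rect [463.8 142.3] [46.3 72.3] 86.1 circ [465.1 154.2] 36.9
flat_a 0.61 [324. 253.] [ 0.45  -0.069] rect [451.4 -68.3] [60.4 54.1] 86.2 circ [451.4 -68.4] 30.3
flat_a 0.58 [323. 150.] [0.457 0.041] rect [456.1  41.5] [54.7 54.7] 28.4 circ [456.3  41.6] 28.0
block 0.68 [322. 119.] [0.457 0.069] rect [455.9  25.8] [291.9 169.3] 86.1 circ [456.4  27.1] 166.5
(322.4109191894531, 150.34083557128906) 29.1519832611084 [0.45609824 0.04139453 0.054     ]
pos [0.4536 0.0023 0.2109] yaw0 86.3 turn [-0.21 -0.09  0.06] offset(after turn) [0.1529 0.0016 0.1309] rows 5.0 0.0
```

>>> {"method": "jog_arm", "body": {
  "offset": [
    [0.0306,0.0003,0],
    [0.0306,0.0003,0],
    [0.0306,0.0003,0],
    [0.0306,0.0003,0],
    [0.0306,0.0003,0],
    [0,0,0.03],
    [0,0,0.03],
    [0,0,0.02],
    [0,0,0],
    [0,0,0],
    [0,0,0]
  ],
  "dr": [
    [0,0,0],
    [0,0,0],
    [0,0,0],
    [0,0,0],
    [0,0,0],
    [0,0,0],
    [0,0,0],
    [0,0,0],
    [0,0,0],
    [0,0,0],
    [0,0,0]
  ],
  "grip": 0.055
}}

```text
time_s: 44.68
position: [0.4666, 0.1546, 0.1327]
eef_rot: [-3.141, -0.001, 1.506]
ft_force: [1.1, 0.4, 0.6]
gripper_width: 0.0554
grasp_force: 0.0
```

```bash
python3 - <<'E'
from h import *
go(.4653,.1548,.080,86.2)
E
```

```text
pos [0.4666 0.1546 0.1327] yaw0 86.3 turn [-0.03 -0.06  0.06] offset(after turn) [ 0.0001 -0.0013  0.0527] rows 1.3 0.0
```

>>> {"method": "jog_arm", "body": {
  "offset": [
    [0,-0.001,0.02],
    [0,0,0.02],
    [0,0,0.012],
    [0,0,0]
  ],
  "dr": [
    [0,0,0],
    [0,0,0],
    [0,0,0],
    [0,0,0]
  ]
}}

```text
time_s: 45.02
position: [0.4649, 0.1542, 0.08]
eef_rot: [-3.14, -0.001, 1.505]
ft_force: [-0.6, -0.6, 0.7]
gripper_width: 0.0548
grasp_force: 0.0
```

>>> {"method": "jog_arm", "body": {
  "offset": [
    [0,0,0],
    [0,0,0],
    [0,0,0],
    [0,0,0],
    [0,0,0],
    [0,0,0]
  ],
  "dr": [
    [0,0,0],
    [0,0,0],
    [0,0,0],
    [0,0,0],
    [0,0,0],
    [0,0,0]
  ],
  "grip": 0.0,
  "newtons": 40
}}

```text
time_s: 45.52
position: [0.4665, 0.1546, 0.0822]
eef_rot: [3.139, -0.002, 1.505]
ft_force: [-1.2, -1.7, 7.2]
gripper_width: 0.0197
grasp_force: 39.0
```

>>> {"method": "jog_arm", "body": {
  "offset": [
    [0,0,-0.01],
    [0,0,-0.02],
    [0,0,-0.025],
    [0,0,-0.025],
    [0,0,-0.02],
    [0,0,0],
    [0,0,0],
    [0,0,0]
  ],
  "dr": [
    [0,0,0],
    [0,0,0],
    [0,0,0],
    [0,0,0],
    [0,0,0],
    [0,0,0],
    [0,0,0],
    [0,0,0]
  ]
}}

```text
time_s: 46.18
position: [0.4647, 0.1542, 0.1804]
eef_rot: [-3.141, -0.001, 1.505]
ft_force: [-0.3, 0.1, -0.0]
gripper_width: 0.0197
grasp_force: 39.2
```

```bash
python3 - <<'E'
from h import *
go(.408,-.2525,.08,86.2)
E
```

```text
pos [0.4647 0.1542 0.1804] yaw0 86.2 turn [-0.03 -0.06  0.04] offset(after turn) [-0.4095 -0.0297  0.1004] rows 10.6 0.0
```

>>> {"method": "jog_arm", "body": {
  "offset": [
    [-0.0341,-0.0025,0],
    [-0.0341,-0.0025,0],
    [-0.0341,-0.0025,0],
    [-0.0341,-0.0025,0],
    [-0.0341,-0.0025,0],
    [-0.0341,-0.0025,0],
    [-0.0341,-0.0025,0],
    [-0.0341,-0.0025,0],
    [-0.0341,-0.0025,0],
    [-0.0341,-0.0025,0],
    [-0.0341,-0.0025,0],
    [-0.0341,-0.0025,0]
  ],
  "dr": [
    [0,0,0],
    [0,0,0],
    [0,0,0],
    [0,0,0],
    [0,0,0],
    [0,0,0],
    [0,0,0],
    [0,0,0],
    [0,0,0],
    [0,0,0],
    [0,0,0],
    [0,0,0]
  ]
}}

```text
time_s: 47.18
position: [0.407, -0.253, 0.1785]
eef_rot: [-3.139, -0.003, 1.505]
ft_force: [0.7, 0.5, 1.0]
gripper_width: 0.0198
grasp_force: 39.2
```

>>> {"method": "jog_arm", "body": {
  "offset": [
    [0,0,0.02],
    [0,0,0.03],
    [0,0,0.03],
    [0,0,0.02],
    [0,0,0.01],
    [0,0,0],
    [0,0,0],
    [0,0,0]
  ],
  "dr": [
    [0,0,0],
    [0,0,0],
    [0,0,0],
    [0,0,0],
    [0,0,0],
    [0,0,0],
    [0,0,0],
    [0,0,0]
  ]
}}

```text
time_s: 47.85
position: [0.4085, -0.2519, 0.07]
eef_rot: [-3.141, -0.001, 1.505]
ft_force: [-0.3, -0.3, -0.7]
gripper_width: 0.0198
grasp_force: 39.2
```

>>> {"method": "jog_arm", "body": {
  "offset": [
    [0,0,0.004],
    [0,0,0.003],
    [0,0,0.002],
    [0,0,0]
  ],
  "dr": [
    [0,0,0],
    [0,0,0],
    [0,0,0],
    [0,0,0]
  ]
}}

```text
time_s: 48.18
position: [0.4085, -0.2518, 0.0612]
eef_rot: [-3.142, -0.001, 1.505]
ft_force: [-0.6, -0.2, -0.9]
gripper_width: 0.0196
grasp_force: 39.2
```

>>> {"method": "jog_arm", "body": {
  "offset": [
    [0,0,0.0015],
    [0,0,0]
  ],
  "dr": [
    [0,0,0],
    [0,0,0]
  ]
}}

```text
time_s: 48.35
position: [0.4085, -0.2519, 0.0597]
eef_rot: [-3.142, -0.001, 1.505]
ft_force: [0.4, -0.2, -1.4]
gripper_width: 0.0198
grasp_force: 39.2
```

>>> {"method": "jog_arm", "body": {
  "offset": [
    [0,0,0.001],
    [0,0,0]
  ],
  "dr": [
    [0,0,0],
    [0,0,0]
  ]
}}

```text
time_s: 48.52
position: [0.4085, -0.252, 0.0592]
eef_rot: [3.142, -0.001, 1.505]
ft_force: [-2.0, 0.1, 4.5]
gripper_width: 0.0198
grasp_force: 39.9
```

>>> {"method": "jog_arm", "body": {
  "offset": [
    [0,0,0],
    [0,0,0],
    [0,0,0],
    [0,0,0],
    [0,0,0]
  ],
  "dr": [
    [0,0,0],
    [0,0,0],
    [0,0,0],
    [0,0,0],
    [0,0,0]
  ],
  "grip": 0.05
}}

```text
time_s: 48.93
position: [0.4085, -0.2519, 0.0586]
eef_rot: [-3.141, -0.001, 1.505]
ft_force: [0.1, -0.5, -0.6]
gripper_width: 0.0498
grasp_force: 0.0
```

>>> {"method": "jog_arm", "body": {
  "offset": [
    [0,0,-0.02],
    [0,0,-0.03],
    [0,0,-0.04],
    [0,0,-0.04],
    [0,0,-0.04],
    [-0.03,0,-0.03],
    [-0.03,0,0],
    [-0.03,0,0],
    [0,0,0],
    [0,0,0]
  ],
  "dr": [
    [0,0,0],
    [0,0,0],
    [0,0,0],
    [0,0,0],
    [0,0,0],
    [0,0,0],
    [0,0,0],
    [0,0,0],
    [0,0,0],
    [0,0,0]
  ],
  "grip": 0.07
}}

```text
time_s: 49.77
position: [0.4024, -0.3425, 0.2578]
eef_rot: [-3.141, -0.001, 1.503]
ft_force: [0.2, 1.1, -0.5]
gripper_width: 0.0696
grasp_force: 0.0
```

```bash
python3 look.py w16 cap_a:.024 flat_a:.017 mat:.003; python3 - <<'E'
from h import *
go(.393,-.361,.05,26)
E
```

```text
cap_a 0.89 [391. 164.] [ 0.486 -0.335] rect [ 483.5 -333.6] [72.5 75.8] 52.4 circ [ 483.2 -333.2] 38.5
cap_a 0.66 [399.  86.] [ 0.494 -0.247] rect [ 491.4 -251.1] [73.2 73.1] 43.8 circ [ 490.9 -251.3] 37.5
cap_a 0.65 [325.  92.] [ 0.411 -0.247] rect [ 409.  -248.5] [71.7 72.3] 77.0 circ [ 408.7 -248.3] 37.3
flat_a 0.68 [316. 184.] [ 0.391 -0.356] rect [ 394.8 -357.5] [55.9 55.5] 86.2 circ [ 394.5 -357.3] 29.1
flat_a 0.38 [393. 161.] [ 0.49  -0.334] rect [ 484.8 -335.5] [73.7 77.1] 61.0 circ [ 484.7 -334.9] 39.0
mat 0.82 [349. 146.] [ 0.437 -0.312] rect [ 444.2 -306.2] [194.3 171.8] 84.6 circ [ 444.5 -305.7] 127.2
pos [ 0.4023 -0.34    0.2574] yaw0 86.3 turn [-0.16 -0.1  60.29] offset(after turn) [-0.0176  0.0148  0.2074] rows 5.2 8.6
```

```bash
python3 - <<'E'
from h import *
go(.3945,-.360,.028,41)
E
```

```text
pos [ 0.4023 -0.34    0.2574] yaw0 86.3 turn [-0.14 -0.12 45.29] offset(after turn) [-0.019   0.01    0.2294] rows 5.8 6.5
```

>>> {"method": "jog_arm", "body": {
  "offset": [
    [0,0,0],
    [0,0,0],
    [0,0,0],
    [0,0,0],
    [0,0,0],
    [0,0,0],
    [0,0,0],
    [-0.019,0.01,0],
    [0,0,0.025],
    [0,0,0.03],
    [0,0,0.03],
    [0,0,0.03]
  ],
  "dr": [
    [0,0,6.5],
    [0,0,6.5],
    [0,0,6.5],
    [0,0,6.5],
    [0,0,6.5],
    [0,0,6.5],
    [0,0,6.3],
    [0,0,0],
    [0,0,0],
    [0,0,0],
    [0,0,0],
    [0,0,0]
  ],
  "grip": 0.07
}}

```text
time_s: 50.97
position: [0.395, -0.3602, 0.1421]
eef_rot: [-3.141, -0.001, 0.716]
ft_force: [0.6, -0.8, -0.1]
gripper_width: 0.07
grasp_force: 0.0
```

>>> {"method": "jog_arm", "body": {
  "offset": [
    [0,0,0.025],
    [0,0,0.025],
    [0,0,0.025],
    [0,0,0.02],
    [0,0,0.006],
    [0,0,0.004],
    [0,0,0],
    [0,0,0],
    [0,0,0]
  ],
  "dr": [
    [0,0,0],
    [0,0,0],
    [0,0,0],
    [0,0,0],
    [0,0,0],
    [0,0,0],
    [0,0,0],
    [0,0,0],
    [0,0,0]
  ]
}}

```text
time_s: 51.72
position: [0.3956, -0.3618, 0.0393]
eef_rot: [3.14, -0.001, 0.715]
ft_force: [0.3, 0.1, 0.5]
gripper_width: 0.0702
grasp_force: 0.0
```

```bash
python3 - <<'E'
from h import *
go(.3945,-.360,.028,41)
E
```

```text
pos [ 0.3956 -0.3618  0.0393] yaw0 41.0 turn [ 0.09 -0.04 -0.04] offset(after turn) [ 0.0003 -0.0021  0.0113] rows 0.3 0.0
```

>>> {"method": "jog_arm", "body": {
  "offset": [
    [0,-0.0005,0.004],
    [0,0,0.004],
    [0,0,0.0025],
    [0,0,0],
    [0,0,0]
  ],
  "dr": [
    [0,0,0],
    [0,0,0],
    [0,0,0],
    [0,0,0],
    [0,0,0]
  ]
}}

```text
time_s: 52.13
position: [0.3943, -0.3607, 0.0273]
eef_rot: [-3.14, -0.001, 0.714]
ft_force: [0.2, -0.5, 0.8]
gripper_width: 0.0698
grasp_force: 0.0
```

>>> {"method": "jog_arm", "body": {
  "offset": [
    [0,0,0],
    [0,0,0],
    [0,0,0],
    [0,0,0]
  ],
  "dr": [
    [0,0,0],
    [0,0,0],
    [0,0,0],
    [0,0,0]
  ],
  "grip": 0.03,
  "newtons": 25
}}

```text
time_s: 52.47
position: [0.3945, -0.3609, 0.0278]
eef_rot: [-3.141, -0.001, 0.715]
ft_force: [-1.2, 0.9, 2.4]
gripper_width: 0.0548
grasp_force: 26.3
```

>>> {"method": "jog_arm", "body": {
  "offset": [
    [0,0,0],
    [0,0,0],
    [0,0,0]
  ],
  "dr": [
    [0,0,0],
    [0,0,0],
    [0,0,0]
  ],
  "grip": 0.067
}}

```text
time_s: 52.72
position: [0.3945, -0.3608, 0.0274]
eef_rot: [-3.141, -0.001, 0.715]
ft_force: [-0.7, -0.1, -0.1]
gripper_width: 0.067
grasp_force: 0.0
```

>>> {"method": "jog_arm", "body": {
  "offset": [
    [0,0,0],
    [0,0,0],
    [0,0,0],
    [0,0,0],
    [0,0,0],
    [0,0,0],
    [0,0,0],
    [0,0,0],
    [0,0,0],
    [0,0,0],
    [0,0,0],
    [0,0,0]
  ],
  "dr": [
    [0,0,-7],
    [0,0,-7],
    [0,0,-7],
    [0,0,-7],
    [0,0,-7],
    [0,0,-7],
    [0,0,-7],
    [0,0,-7],
    [0,0,-7],
    [0,0,-7],
    [0,0,-7],
    [0,0,-7]
  ]
}}

```text
time_s: 53.72
position: [0.3945, -0.3608, 0.0273]
eef_rot: [3.141, -0.001, 2.187]
ft_force: [0.6, 0.3, -0.1]
gripper_width: 0.0674
grasp_force: 0.0
```

>>> {"method": "jog_arm", "body": {
  "offset": [
    [0,0,0],
    [0,0,0],
    [0,0,0],
    [0,0,0],
    [0,0,0],
    [0,0,0]
  ],
  "dr": [
    [0,0,0],
    [0,0,0],
    [0,0,0],
    [0,0,0],
    [0,0,0],
    [0,0,0]
  ],
  "grip": 0.03
}}

```text
time_s: 54.22
position: [0.3945, -0.3608, 0.0276]
eef_rot: [3.141, -0.001, 2.18]
ft_force: [-0.0, 0.6, 2.8]
gripper_width: 0.0549
grasp_force: 26.2
```

>>> {"method": "jog_arm", "body": {
  "offset": [
    [0,0,-0.01],
    [0,0,-0.02],
    [0,0,-0.03],
    [0,0,-0.03],
    [0,0,-0.02],
    [0,0,0],
    [0,0,0],
    [0,0,0]
  ],
  "dr": [
    [0,0,0],
    [0,0,0],
    [0,0,0],
    [0,0,0],
    [0,0,0],
    [0,0,0],
    [0,0,0],
    [0,0,0]
  ]
}}

```text
time_s: 54.88
position: [0.3939, -0.3603, 0.137]
eef_rot: [3.141, -0.002, 2.18]
ft_force: [0.3, -0.2, -1.8]
gripper_width: 0.0549
grasp_force: 26.9
```

```bash
python3 - <<'E'
from h import *
go(.4653,.1548,.1,86.2)
E
```

```text
pos [ 0.3939 -0.3603  0.137 ] yaw0 124.9 turn [-3.000e-02 -1.300e-01  3.873e+01] offset(after turn) [0.5187 0.0371 0.037 ] rows 13.0 5.5
```

>>> {"method": "jog_arm", "body": {
  "offset": [
    [0,0,0],
    [0,0,0],
    [0,0,0],
    [0,0,0],
    [0,0,0],
    [0,0,0],
    [0.037,0.0026,0],
    [0.037,0.0026,0],
    [0.037,0.0026,0],
    [0.037,0.0027,0],
    [0.037,0.0027,0],
    [0.037,0.0027,0]
  ],
  "dr": [
    [0,0,6.45],
    [0,0,6.45],
    [0,0,6.45],
    [0,0,6.45],
    [0,0,6.45],
    [0,0,6.45],
    [0,0,0],
    [0,0,0],
    [0,0,0],
    [0,0,0],
    [0,0,0],
    [0,0,0]
  ]
}}

```text
time_s: 55.88
position: [0.4234, -0.1383, 0.136]
eef_rot: [-3.138, -0.003, 1.504]
ft_force: [0.5, 0.7, 0.4]
gripper_width: 0.0541
grasp_force: 26.9
```

>>> {"method": "jog_arm", "body": {
  "offset": [
    [0.037,0.0026,0],
    [0.037,0.0026,0],
    [0.037,0.0026,0],
    [0.037,0.0027,0],
    [0.037,0.0027,0],
    [0.037,0.0027,0],
    [0.037,0.0027,0],
    [0.037,0.0027,0],
    [0,0,0],
    [0,0,0.02],
    [0,0,0.02],
    [0,0,0]
  ],
  "dr": [
    [0,0,0],
    [0,0,0],
    [0,0,0],
    [0,0,0],
    [0,0,0],
    [0,0,0],
    [0,0,0],
    [0,0,0],
    [0,0,0],
    [0,0,0],
    [0,0,0],
    [0,0,0]
  ]
}}

```text
time_s: 56.88
position: [0.4617, 0.1528, 0.0939]
eef_rot: [-3.132, 0.002, 1.506]
ft_force: [-1.0, -0.1, -1.0]
gripper_width: 0.0553
grasp_force: 27.0
```

>>> {"method": "jog_arm", "body": {
  "offset": [
    [0,0,0.01],
    [0,0,0.01],
    [0,0,0],
    [0,0,0],
    [0,0,0]
  ],
  "dr": [
    [0,0,0],
    [0,0,0],
    [0,0,0],
    [0,0,0],
    [0,0,0]
  ]
}}

```text
time_s: 57.3
position: [0.4656, 0.1532, 0.0783]
eef_rot: [-3.141, -0.001, 1.505]
ft_force: [0.0, -0.1, -0.0]
gripper_width: 0.055
grasp_force: 27.0
```

```bash
python3 - <<'E'
from h import *
go(.4653,.1548,.067,86.2)
E
```

```text
pos [0.4656 0.1532 0.0783] yaw0 86.2 turn [-0.04 -0.05  0.01] offset(after turn) [ 0.0016 -0.0004  0.0113] rows 0.3 0.0
```

>>> {"method": "jog_arm", "body": {
  "offset": [
    [0.0016,0,0.004],
    [0,0,0.004],
    [0,0,0.003],
    [0,0,0],
    [0,0,0]
  ],
  "dr": [
    [0,0,0],
    [0,0,0],
    [0,0,0],
    [0,0,0],
    [0,0,0]
  ]
}}

```text
time_s: 57.72
position: [0.4655, 0.1552, 0.0669]
eef_rot: [-3.141, -0.001, 1.505]
ft_force: [0.8, 0.2, -0.8]
gripper_width: 0.0546
grasp_force: 27.0
```

>>> {"method": "jog_arm", "body": {
  "offset": [
    [0,0,0.001],
    [0,0,0]
  ],
  "dr": [
    [0,0,0],
    [0,0,0]
  ]
}}

```text
time_s: 57.88
position: [0.4657, 0.1552, 0.066]
eef_rot: [-3.141, -0.001, 1.505]
ft_force: [-0.0, -0.2, -0.7]
gripper_width: 0.0547
grasp_force: 27.0
```

>>> {"method": "jog_arm", "body": {
  "offset": [
    [0,0,0.001],
    [0,0,0]
  ],
  "dr": [
    [0,0,0],
    [0,0,0]
  ]
}}

```text
time_s: 58.05
position: [0.4657, 0.1552, 0.065]
eef_rot: [-3.141, -0.001, 1.505]
ft_force: [-0.3, 0.1, -0.3]
gripper_width: 0.0548
grasp_force: 27.0
```

>>> {"method": "jog_arm", "body": {
  "offset": [
    [0,0,0.001],
    [0,0,0]
  ],
  "dr": [
    [0,0,0],
    [0,0,0]
  ]
}}

```text
time_s: 58.22
position: [0.4658, 0.1552, 0.0644]
eef_rot: [3.141, -0.001, 1.505]
ft_force: [-1.4, -0.5, 3.2]
gripper_width: 0.0545
grasp_force: 27.5
```

Contact. I release and look over everything.

>>> {"method": "jog_arm", "body": {
  "offset": [
    [0,0,-0.0003],
    [0,0,0]
  ],
  "dr": [
    [0,0,0],
    [0,0,0]
  ]
}}

```text
time_s: 58.38
position: [0.4658, 0.1552, 0.0645]
eef_rot: [3.141, -0.001, 1.505]
ft_force: [-0.0, 0.0, 0.6]
gripper_width: 0.0547
grasp_force: 27.2
```

>>> {"method": "jog_arm", "body": {
  "offset": [
    [0,0,0],
    [0,0,0],
    [0,0,0],
    [0,0,0],
    [0,0,0]
  ],
  "dr": [
    [0,0,0],
    [0,0,0],
    [0,0,0],
    [0,0,0],
    [0,0,0]
  ],
  "grip": 0.072
}}

```text
time_s: 58.8
position: [0.4657, 0.1552, 0.0643]
eef_rot: [-3.141, -0.001, 1.505]
ft_force: [0.6, -0.2, -0.3]
gripper_width: 0.072
grasp_force: 0.0
```

>>> {"method": "jog_arm", "body": {
  "offset": [
    [0,0,-0.01],
    [0,0,-0.02],
    [0,0,-0.03],
    [0,0,-0.04],
    [-0.02,0,-0.04],
    [-0.03,0,-0.04],
    [-0.03,0,-0.04],
    [-0.04,0,-0.04],
    [-0.04,0,0],
    [-0.03,0,0],
    [0,0,0],
    [0,0,0]
  ],
  "dr": [
    [0,0,0],
    [0,0,0],
    [0,0,0],
    [0,0,0],
    [0,0,0],
    [0,0,0],
    [0,0,0],
    [0,0,0],
    [0,0,0],
    [0,0,0],
    [0,0,0],
    [0,0,0]
  ]
}}

```text
time_s: 59.8
position: [0.4544, -0.014, 0.2977]
eef_rot: [3.142, -0.001, 1.502]
ft_force: [-0.0, -0.4, -0.2]
gripper_width: 0.0717
grasp_force: 0.0
```

```bash
python3 look.py w17 cap_a:.024 flat_a:.054 block:.026 screen:.127 leg_knob:.06
```

```text
cap_a 0.83 [355. 340.] [ 0.489 -0.319] rect [ 484.9 -312.9] [72.8 60.9] 2.3 circ [ 485.8 -321.3] 40.6
cap_a 0.67 [355. 302.] [ 0.491 -0.24 ] rect [ 494.7 -244.3] [84.4 73.6] 86.9 circ [ 492.3 -244.1] 43.5
cap_a 0.57 [303. 307.] [ 0.405 -0.244] rect [ 410.2 -241.7] [86.5 72.6] 86.2 circ [ 410.1 -241.5] 44.7
flat_a 0.88 [325. 214.] [ 0.452 -0.072] rect [452.9 -69.8] [60.2 53.9] 86.1 circ [451.7 -69.8] 30.3
flat_a 0.57 [325. 126.] [0.46  0.043] rect [457.1  41.4] [55.6 54.8] 87.5 circ [457.2  41.3] 28.6
flat_a 0.55 [323.  19.] [0.466 0.155] rect [465.3 150.1] [45.9 54.6] 86.1 circ [465.5 155.2] 28.8
flat_a 0.49 [460. 156.] [ 0.627 -0.006] rect [627.2 -23.9] [185.4  75.8] 83.9 circ [632.5 -24.5] 97.0
block 0.87 [320. 101.] [0.456 0.072] rect [457.6  31.1] [301.3 169.4] 86.3 circ [457.   32.4] 170.5
screen 0.66 [460. 160.] [0.593 0.006] rect [593.4  -5.1] [148.1  60.7] 84.1 circ [597.8  -4.9] 76.9
leg_knob 0.76 [517.  94.] [0.684 0.063] rect [677.2  64.5] [ 17.  115.1] 82.2 circ [677.2  64.6] 57.6
```

View pics/w17.png

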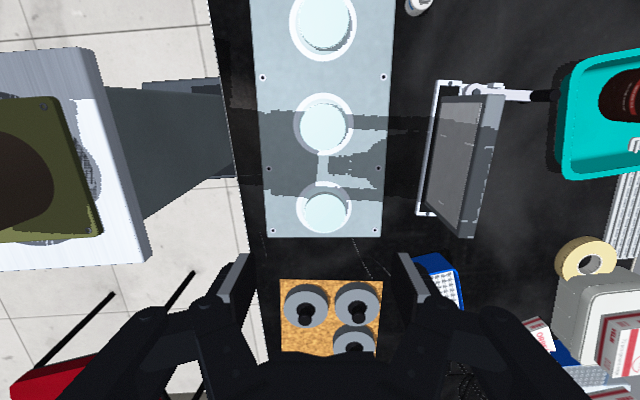

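All three flats sit on their lenses (325,214), (323,126) and (323,20), three caps stand on the mat, and the screen is upright with the leg out. I hand in.

```bash
python3 -c "
from rig import arm
print(arm.job_done(), arm.state()['time_s'])"
```

```text
the job is handed in; nothing more can be done
the job is handed in; nothing more can be done
```

I handed the job in at about 60 s: the leg is swung out and seated, the screen stands upright on the bar, all three caps are on the mat, and one flat rests on each lens, by the camera about 1–2 mm off centre; no verdict was returned.

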